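# Load the lens rest and close its keeper bar

### The arm

A 7-joint arm with a two-finger parallel gripper is mounted at the origin on the work surface. World frame = base frame: x ahead of the robot, y to its left, z up, the work surface at z = 0. Lengths are in m, angles in rad, forces in N, time in s.
With the tool pointing down it reaches from about 0.425 to 0.95 m from the base axis. Payload 16.7 kg.
Tool frame: the origin (TCP) lies on the mounting face of the last link; the fingertips stand 199 mm ahead of it and the grasp point (between the pads) lies 180 mm ahead of it (bot.pinch_z is the distance from the TCP to the grasp point, in m); z points along the fingers, x is the direction in which the jaws open and shut, and the axes are right-handed (so a half turn about z gives the same grasp; the last joint's range is limited). The gripper opens to 94 mm and grips with 3 to 60 N. Pads are 16 mm wide; open, the fingers measure 119 mm over their backs; the gripper's body (75 mm by 177 mm) begins 78 mm behind the grasp point.
Start: joints at [1.115, 0.426, 0.074, 1.606, -0.034, 1.111, -0.067], TCP at [0.204, -0.643, 0.405] pointing down, gripper open.
Joint ranges: [-2.85, 2.85], [-0.5, 2.14], [-1.23, 1.37], [0.21, 2.46], [-1.02, 4.16], [0.16, 2.05], [-2.73, 2.73]. Speed limits (rad/s): [1.89, 1.89, 2.39, 2.39, 3.01, 3.01, 3.01].

### API

Orientations are given as a unit quaternion [w, x, y, z].
In Python, from bench import get_obs, viewer, bot gives the robot as it stands.
- The arm moves only by the tool servo_tool, never from a script. Its argument "increments" is a list of rows, each a list of 6 numbers: the shift along the tool's x, y, z in mm, then the turn, a rotation vector about the tool's x, y, z in degrees. In form: [[dx, dy, dz, ax, ay, az], ...]. A call has 1 to 10 rows; each row shifts and turns the pose as measured when the row begins, along the tool's axes as they then stand; what a row does not reach is not made up. A row lasts 1/12 s, in which the tool goes at most 41.7 mm and 7.16 degrees, less where a joint would pass 70% of its speed; a pose out of reach is approached as far as the arm can. A call with a gripper value outside its range is refused whole. "gripper" is the finger opening in mm, from 0 to 94, set as the call begins (left out, the last holds). The fingers move at their own pace and stop on an object; "newtons" is the grip in N (left out, the last holds). Time passes only in rows, so rows that do not move let the fingers close. It gives the time, the measured TCP pose, the force and the opening at its end, in the units of the state.
- get_obs(): the state, without advancing time (a new reading comes with each control period).
- viewer.read_camera(name): name is "scene" or "top" or "wrist"; returns (picture, depth): 420x560x3 uint8, red, green, blue; 420x560 float32, m along the optical axis (not along the pixel's ray), 0 where there is no reading.
- viewer.camera_model(name): a dict with "mtx" (3x3 intrinsics, pixels), "R" (3x3) and "t" (3): a world point X has camera coordinates R X + t. Camera axes: x right, y down, z forward; pixel columns grow to the right and rows downward; lengths in m; the calibration is good to about 2 mm. A picture is of the moment at which its call begins: read the wrist's pose just before it. camera_model takes no time and is no camera call; for the wrist camera it gives the pose at the moment of the call.
- bot.hand_in(): hands the job in, once; it reports no verdict.
The state is a dict: "clock": time; "joint_positions": joint angles; "qd": joint speeds; "joint_torque": joint torques, N m; "tool_pos": TCP position; "tcp_rot": TCP orientation; "wrist_force": force on the tool from outside, world axes, zero at the start; "moment": the same for the moment, N m; "width": finger opening in m.
Only numpy, scipy, OpenCV 4.12 (cv2) and the standard library are available. Lean on these libraries where they do the work, as an engineer would, in place of code of your own. Each camera call takes 0.05 s, during which the arm holds its last target.

### The job

Get the lens rest ready to be carried: swing its keeper bar all the way up and back by the side lever, take the two short extension tubes out of the V-rail and lay them in the grey tray, then lay every small black lens that is lying on the desk lengthwise in the V-rail, keeping hold of each until it has settled against both sides rather than dropping it. With the tubes in the tray and all the lenses in the rail, swing the keeper bar fully down over them again; leave the jar, the upright zoom lens, the L-bracket and the lens hood where they are.

Things in the scene. Friction and masses are not known exactly. Their poses are not given: they have to be found in the camera images.
- rest: lens rest, fixed: dark wooden base 90 x 345 x 12 mm (x, y, z) carrying an aluminium V-rail along its y axis, 300 mm long between end plates 48 mm high. Origin: centre of the underside. The hinge side is -x: two hinge posts 68 mm high at x = -36, y = +-162 mm
- rail (a point): centre of the V-rail, at the axis of a 44 mm cylinder lying in it: x = 0, y = 0, z = 53 mm of the rest; axes as the rest. The 90-degree V has its bottom at z = 22 mm and edges at x = +-20, z = 40 mm, so a 44 mm cylinder overhangs both sides and fingers can straddle the rail. End plates at y = +-150 mm: room for four lenses with 12 mm gaps
- keeper (a joint): keeper bar angle, rad: 0 = down (4 mm above the tops of seated cylinders), 2.4 = fully up and back over the -x side (stop). A steel bail: 8 mm rod along the rail, 43 mm from the hinge, on arms at both ends; at 2.4 the rod lies at x = -78, z = 66 mm of the rest. It stays where it is left (hinge friction 0.1 N m, about 3 N at the lever)
- keeper_grip (a point): middle of the keeper's side lever: black rubber bar, 12 mm diameter, along the rest's y, free from y = -180 to -226 mm, 45 mm from the hinge axis. In the rest's frame at joint 0: x = 7.5, z = 72 mm; at 2.4: x = -76, z = 81 mm; rises over the top towards -x as the joint grows. Pinch it from above, fingers closing along the rest's x; it turns between the pads
- keeper_hinge (a point): point on the keeper's hinge axis beside the lever: x = -36, y = -200, z = 60 mm of the rest; the axis runs along the rest's y
- tube0: extension tube: plain aluminium cylinder with black end caps, 44 mm diameter, 34 mm long, 0.07 kg, lying lengthwise in the V-rail at the start, under the keeper bar. Origin at its centre, y axis along the tube
- tube1: extension tube: plain aluminium cylinder with black end caps, 44 mm diameter, 34 mm long, 0.07 kg, lying lengthwise in the V-rail at the start, under the keeper bar. Origin at its centre, y axis along the tube
- tray: the grey open tray, fixed, 170 x 140 x 22 mm high (x, y, z), walls and floor 5 mm; origin at the centre of its underside, z up
- lens0: small black prime lens (may be absent), smooth cylinder with steel end and ring, 44 mm diameter, 60 mm long, 0.12 to 0.2 kg, lying on its side on the desk at the start. Origin at its centre, 22 mm over what it lies on; y axis along the barrel, either way round is fine. Grip it across the barrel from above, or by its two ends; it rolls if pushed
- lens1: small black prime lens (may be absent), smooth cylinder with steel end and ring, 44 mm diameter, 60 mm long, 0.12 to 0.2 kg, lying on its side on the desk at the start. Origin at its centre, 22 mm over what it lies on; y axis along the barrel, either way round is fine. Grip it across the barrel from above, or by its two ends; it rolls if pushed
- lens2: small black prime lens (may be absent), smooth cylinder with steel end and ring, 44 mm diameter, 60 mm long, 0.12 to 0.2 kg, lying on its side on the desk at the start. Origin at its centre, 22 mm over what it lies on; y axis along the barrel, either way round is fine. Grip it across the barrel from above, or by its two ends; it rolls if pushed
- lens3: small black prime lens (may be absent), smooth cylinder with steel end and ring, 44 mm diameter, 60 mm long, 0.12 to 0.2 kg, lying on its side on the desk at the start. Origin at its centre, 22 mm over what it lies on; y axis along the barrel, either way round is fine. Grip it across the barrel from above, or by its two ends; it rolls if pushed
- pad: fixed grey desk pad on which the rest and the lenses lie, flat (no thickness), with a rubber rim 10 mm wide and 15 mm high around it that stops rolling things; inner faces of the rim at x = +-190, y = +-292 mm from this origin (pad centre, desk height)
- jar: bystander: glass jar with hinged steel lid, 72 mm diameter, 86 mm high; origin under its centre
- zoom: bystander: large zoom lens standing upright, 66 mm diameter, 85 mm high; origin under its centre
- bracket: bystander: aluminium L-bracket, 70 x 30 mm foot, 55 mm high; origin under the foot's centre
- hood: bystander: black plastic lens hood, a ring 66 mm in diameter, 30 mm high, lying flat; origin under its centre
There are look-alikes about, which are no part of the job. Several things look just like the tray: the one meant starts farthest to the robot's left.

How it is judged:
On the way, in this order (a step that is already met when the one before it is completed fails the run):
1. the keeper bar is swung up and back (value of joint keeper above 1.9 rad), for 0.2 s.
2. with the keeper back, both tubes lie in the tray and every lens lies settled in the V-rail (value of joint keeper above 1.6 rad and x of lens0 in the frame of rest between -0.004 and 0.004 m and z of lens0 in the frame of rest between 0.0491 and 0.0571 m and y of lens0 in the frame of rest between -0.126 and 0.126 m and angle between the y axis of each of lens0, lens1, lens2, lens3 and the y axis of rest, either way round below 0.1 rad and linear speed of each of lens0, lens1, lens2, lens3, tube0, tube1 below 0.03 m/s and x of lens1 in the frame of rest between -0.004 and 0.004 m and z of lens1 in the frame of rest between 0.0491 and 0.0571 m and y of lens1 in the frame of rest between -0.126 and 0.126 m and x of lens2 in the frame of rest between -0.004 and 0.004 m and z of lens2 in the frame of rest between 0.0491 and 0.0571 m and y of lens2 in the frame of rest between -0.126 and 0.126 m and x of lens3 in the frame of rest between -0.004 and 0.004 m and z of lens3 in the frame of rest between 0.0491 and 0.0571 m and y of lens3 in the frame of rest between -0.126 and 0.126 m and x of tube0 in the frame of tray between -0.08 and 0.08 m and y of tube0 in the frame of tray between -0.065 and 0.065 m and z of each of tube0, tube1 in the frame of tray below 0.034 m and x of tube1 in the frame of tray between -0.08 and 0.08 m and y of tube1 in the frame of tray between -0.065 and 0.065 m), for 0.3 s.
3. the keeper bar is down again (value of joint keeper below 0.1 rad), for 0.2 s.
At the end, for the whole second after the job is handed in: The keeper bar is down (joint under 0.1 rad); every lens present lies at rest in the V-rail: within 4 mm of the rail's centre plane and of its seated height, axis within 0.1 rad of the rail, centre within 126 mm of the rail's middle; both extension tubes lie at rest inside the tray (value of joint keeper below 0.1 rad and x of lens0 in the frame of rest between -0.004 and 0.004 m and z of lens0 in the frame of rest between 0.0491 and 0.0571 m and y of lens0 in the frame of rest between -0.126 and 0.126 m and angle between the y axis of each of lens0, lens1, lens2, lens3 and the y axis of rest, either way round below 0.1 rad and linear speed of each of lens0, lens1, lens2, lens3, tube0, tube1 below 0.03 m/s and x of lens1 in the frame of rest between -0.004 and 0.004 m and z of lens1 in the frame of rest between 0.0491 and 0.0571 m and y of lens1 in the frame of rest between -0.126 and 0.126 m and x of lens2 in the frame of rest between -0.004 and 0.004 m and z of lens2 in the frame of rest between 0.0491 and 0.0571 m and y of lens2 in the frame of rest between -0.126 and 0.126 m and x of lens3 in the frame of rest between -0.004 and 0.004 m and z of lens3 in the frame of rest between 0.0491 and 0.0571 m and y of lens3 in the frame of rest between -0.126 and 0.126 m and x of tube0 in the frame of tray between -0.08 and 0.08 m and y of tube0 in the frame of tray between -0.065 and 0.065 m and z of each of tube0, tube1 in the frame of tray below 0.034 m and x of tube1 in the frame of tray between -0.08 and 0.08 m and y of tube1 in the frame of tray between -0.065 and 0.065 m); the robot touches nothing.
It fails at once if the jar, zoom lens, L-bracket or lens hood is moved more than 3 cm (distance of any of jar, zoom, bracket, hood from where it was at the start of the episode above 0.03 m).
It fails at once if a lens is dropped (falls freely from about 4 cm or more above its seat in the rail) ((height (world z) of lens0 above 0.0831 m and linear speed of lens0 above 0.4 m/s and contact force between lens0 and anything else below 0.02 N) or (height (world z) of lens1 above 0.0831 m and linear speed of lens1 above 0.4 m/s and contact force between lens1 and anything else below 0.02 N) or (height (world z) of lens2 above 0.0831 m and linear speed of lens2 above 0.4 m/s and contact force between lens2 and anything else below 0.02 N) or (height (world z) of lens3 above 0.0831 m and linear speed of lens3 above 0.4 m/s and contact force between lens3 and anything else below 0.02 N)).
Of lens0, lens1, lens2, lens3 only 2 to 4 are there at a start; the rules pass over those that are not, and their reading is None.
At some moment in a run one of lens0, lens1, lens2, lens3, tube0, tube1 may be knocked a few centimetres aside while the robot is not near it.
It also fails if it takes over 210 s, if anything falls off the work surface, if the arm or the gripper's body presses on something with over 40 N, if the wrist force passes 120 N, or if a joint passes its speed limit or range.

## Working session

There is one attempt and no reset: what is moved stays moved. The work goes in short steps, Python scripts to look and compute and a tool call to move; the robot and the scene stay as the last step left them, time stands still between calls to the robot, and variables do not carry over. Pictures are saved under pics/ and viewed, and the job is handed in when it is done.

Besides the shell and the picture viewer there is one more tool, called as name(argument=value, ...) on one line, values as JSON. servo_tool: Moves the arm, as the interface text tells. Its arguments: {"type":"object","properties":{"increments":{"type":"array"},"gripper":{"type":"number"},"newtons":{"type":"number"}},"required":["increments"]}

```bash
ls; mkdir -p pics; python3 - <<'E'
from bench import get_obs, viewer, bot
import cv2,numpy as np
o=get_obs();print(o)
for n in ["scene","top","wrist"]:
    m=viewer.camera_model(n);print(n,m)
    p,d=viewer.read_camera(n);cv2.imwrite(f"pics/{n}0.png",p[:,:,::-1]);np.save(f"pics/{n}0_d.npy",d)
E
```

```text
pics
{'clock': 0.0, 'joint_positions': array([ 1.11453611,  0.42673146,  0.07385267,  1.60661581, -0.03410157,
        1.11078636, -0.06707653]), 'qd': array([-0.00056079,  0.00114242,  0.00053425,  0.00104476,  0.00131324,
       -0.000784  , -0.00043566]), 'joint_torque': array([-6.75088522e-04, -9.35819578e+01,  3.66641298e+00, -4.54198158e+01,
       -4.87784611e-02,  2.01679015e-02,  1.71297268e-05]), 'tool_pos': array([ 0.20376158, -0.64331516,  0.40397198]), 'tcp_rot': array([-3.39497860e-04,  8.06833585e-01, -5.90778432e-01, -5.43418085e-04]), 'wrist_force': array([-0.79465904, -0.0273999 ,  0.06968277]), 'moment': array([-0.03143386,  0.01371939,  0.00019434]), 'width': 0.09375992694726117}
scene {'mtx': array([[495.36150217,   0.        , 276.99167715],
       [  0.        , 495.36150217, 215.82333546],
       [  0.        ,   0.        ,   1.        ]]), 'R': array([[ 0.72652971,  0.68712066,  0.00444752],
       [ 0.48709798, -0.51044811, -0.70864539],
       [-0.48465466,  0.51701831, -0.7055508 ]]), 't': array([-0.30401622, -0.16809463,  1.52995309])}
top {'mtx': array([[417.04932439,   0.        , 281.19952456],
       [  0.        , 417.04932439, 208.58459985],
       [  0.        ,   0.        ,   1.        ]]), 'R': array([[ 0.02359787, -0.99970023, -0.00652671],
       [-0.98992275, -0.02245426, -0.13981685],
       [ 0.13962838,  0.00976032, -0.99015587]]), 't': array([-0.02319845,  0.46898966,  0.99452654])}
wrist {'mtx': array([[329.92665124,   0.        , 276.86222951],
       [  0.        , 329.92665124, 204.96735222],
       [  0.        ,   0.        ,   1.        ]]), 'R': array([[ 0.30152962, -0.95345616, -0.00111268],
       [-0.92840579, -0.29387281,  0.22737954],
       [-0.21712341, -0.06752864, -0.97380558]]), 't': array([-0.67413637, -0.02350961,  0.38901475])}
```

View pics/top0.png

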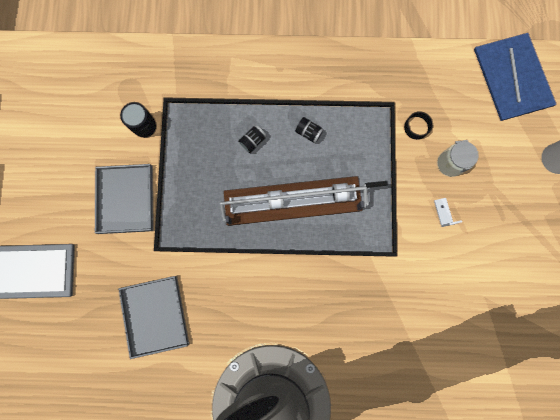

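View pics/scene0.png

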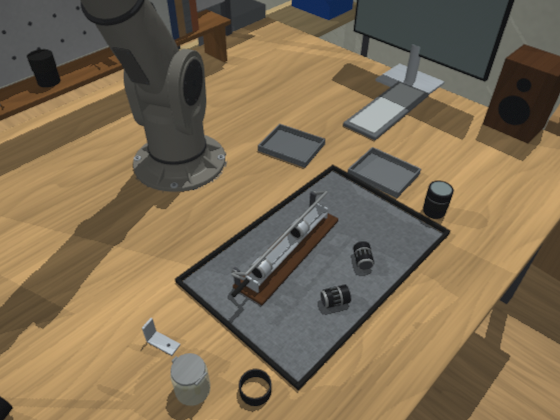

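```bash
cat > h.py <<'E'
import numpy as np,cv2
from bench import get_obs, viewer, bot
def cloud(n,save=None):
    m=viewer.camera_model(n);p,d=viewer.read_camera(n)
    if save: cv2.imwrite(f"pics/{save}.png",p[:,:,::-1])
    return p,d,world(m,d)
def world(m,d):
    v,u=np.mgrid[:d.shape[0],:d.shape[1]]
    K=m["mtx"];c=np.stack([(u-K[0,2])/K[0,0]*d,(v-K[1,2])/K[1,1]*d,d],-1)
    w=(c-m["t"])@m["R"]; w[d<=0]=np.nan
    return w
def proj(m,X):
    c=m["R"]@np.asarray(X)+m["t"];q=m["mtx"]@c;return q[:2]/q[2]
def zoom(p,u0,v0,u1,v1,s,name):
    cv2.imwrite(f"pics/{name}.png",cv2.resize(p[v0:v1,u0:u1,::-1],None,fx=s,fy=s,interpolation=cv2.INTER_CUBIC))
E
python3 - <<'E'
from h import *
for i in range(1):
    p,d,w=cloud("top")
    zoom(p,150,90,410,265,3,"topz")
    np.save("pics/w.npy",w)
    for u,v in [(300,240),(170,110),(124,198),(155,316),(252,138),(311,130),(375,186),(465,153),(419,125),(138,120),(440,212),(280,220)]: print(u,v,w[v,u].round(3))
    # lenses: points z>.01 in regions
    for n,(u0,v0,u1,v1) in dict(a=(232,118,275,160),b=(290,112,332,148)).items():
        q=w[v0:v1,u0:u1].reshape(-1,3);q=q[(q[:,2]>.015)]
        c,s,a=cv2.minAreaRect((q[:,:2]*1000).astype(np.float32));print(n,c,s,a,q[:,2].max(),len(q))
    q=w[150:250,60:152].reshape(-1,3);q=q[(q[:,2]>.012)&(q[:,2]<.03)]
    print("tray",cv2.minAreaRect((q[:,:2]*1000).astype(np.float32)))
    q=w[165:235,210:395].reshape(-1,3);q=q[(q[:,2]>.006)&(q[:,2]<.018)]
    print("base",cv2.minAreaRect((q[:,:2]*1000).astype(np.float32)),len(q))
E
```

```text
300 240 [ 0.395 -0.061  0.002]
170 110 [0.728 0.286 0.004]
124 198 [0.491 0.389 0.005]
155 316 [0.201 0.289 0.009]
252 138 [0.644 0.065 0.045]
311 130 [ 0.669 -0.082  0.042]
375 186 [ 0.523 -0.235  0.074]
465 153 [ 0.604 -0.445  0.088]
419 125 [ 0.703 -0.367 -0.001]
138 120 [0.669 0.337 0.088]
440 212 [ 0.474 -0.413  0.004]
280 220 [ 0.445 -0.01  -0.   ]
a (648.04248046875, 64.22640991210938) (42.487953186035156, 60.84117126464844) 47.00666046142578 0.04865213320229917 431
b (674.9180297851562, -78.79655456542969) (60.28495788574219, 43.609989166259766) 59.978302001953125 0.05021445662036587 419
tray ((468.34979248046875, 428.6789245605469), (206.11175537109375, 231.09182739257812), 4.672252655029297)
base ((500.0054931640625, -70.69685363769531), (177.6514129638672, 453.52593994140625), 0.8694621324539185) 2840
```

View pics/topz.png

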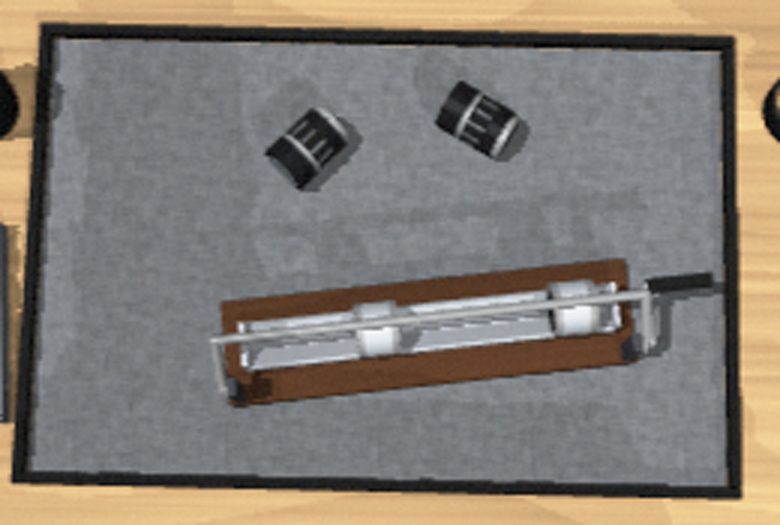

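```bash
cat >> h.py <<'E'
def ray(m,u,v,z):
    dirw=m["R"].T@np.linalg.solve(m["mtx"],[u,v,1.]);c=-m["R"].T@m["t"]
    return c+dirw*(z-c[2])/dirw[2]
E
python3 - <<'E'
from h import *
for n in ["top","scene"]:
    m=viewer.camera_model(n);p=cv2.imread(f"pics/{n}0.png")
    b,g,r=[p[...,i].astype(int) for i in range(3)]
    mask=((r-b>30)&(r<150)&(r>1.5*g)).astype(np.uint8)
    k,l,st,c=cv2.connectedComponentsWithStats(cv2.morphologyEx(mask,cv2.MORPH_CLOSE,np.ones((5,5))))
    box=(210,165,390,235) if n=="top" else (230,190,345,305)
    best=[i for i in range(1,k) if st[i,4]>60 and box[0]<c[i][0]<box[2] and box[1]<c[i][1]<box[3]]
    ys,xs=np.where(np.isin(l,best))
    P=np.array([ray(m,x,y,.012)[:2] for x,y in zip(xs,ys)])*1000
    print(n,len(P),cv2.minAreaRect(P.astype(np.float32)))
    W=world(m,np.load(f"pics/{n}0_d.npy"))
    if n=="top":
        for z,(x,y) in [(.012,q) for q in [(222,301),(625,260),(632,362),(232,405)]]: print(ray(m,150+x/3,90+y/3,z).round(4))
    zoom(p[...,::-1],*((190,160,400,240) if n=="top" else (210,180,360,310)),4 if n=='top' else 5,n+"r")
E
```

```text
top 2076 ((493.6522216796875, -39.22869873046875), (87.33326721191406, 339.8589782714844), 7.463502407073975)
[0.5157 0.1338 0.012 ]
[ 0.5586 -0.206   0.012 ]
[ 0.4716 -0.2116  0.012 ]
[0.4278 0.1216 0.012 ]
scene 99 ((534.638427734375, -111.8848876953125), (17.84364891052246, 66.5543212890625), 0.15975165367126465)
```

View pics/scener.png

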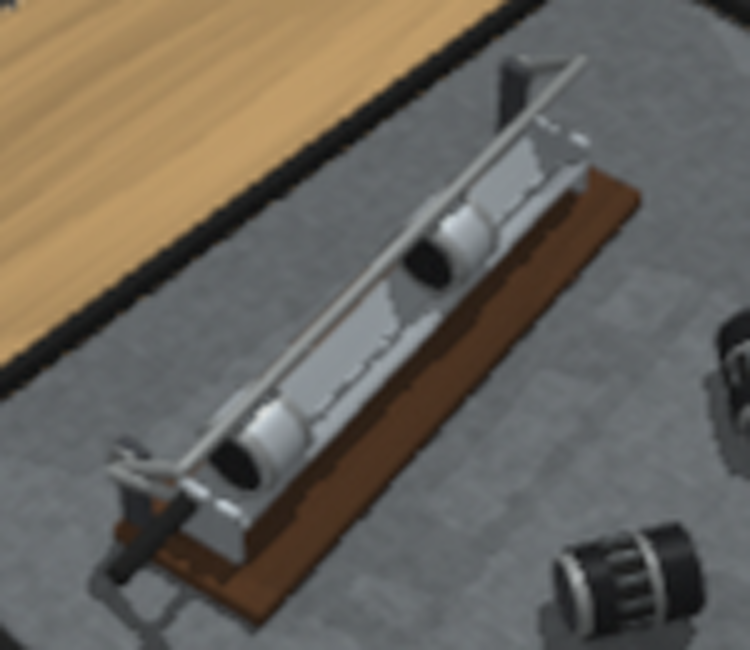

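```bash
cat >> h.py <<'E'
from scipy.spatial.transform import Rotation as Ro
C=np.array([.4937,-.0392]);PSI=np.radians(7.4)
def rest(x,y,z): # mm -> world m
    c,s=np.cos(PSI),np.sin(PSI)
    return np.array([C[0]+(c*x-s*y)/1000,C[1]+(s*x+c*y)/1000,z/1000])
def inrest(X):
    c,s=np.cos(PSI),np.sin(PSI);d=(np.asarray(X)[...,:2]-C)*1000
    return np.stack([c*d[...,0]+s*d[...,1],-s*d[...,0]+c*d[...,1],np.asarray(X)[...,2]*1000],-1)
def plan(grasp,yaw=None):
    """grasp point world target, yaw deg of tool x: prints shift in tool mm AFTER leveling/ yaw turn"""
    o=get_obs();q=o["tcp_rot"];R=Ro.from_quat([q[1],q[2],q[3],q[0]])
    M=R.as_matrix();y0=np.degrees(np.arctan2(M[1,0],M[0,0]))
    if yaw is None: T=R
    else:
        y=min([yaw,yaw+180,yaw-180],key=lambda a:abs((a-y0+180)%360-180)); a=np.radians(y)
        T=Ro.from_matrix(np.array([[np.cos(a),np.sin(a),0],[np.sin(a),-np.cos(a),0],[0,0,-1]]))
    turn=np.degrees((R.inv()*T).as_rotvec())
    g=o["tool_pos"]+bot.pinch_z*M[:,2]
    tgt=np.asarray(grasp)-bot.pinch_z*T.as_matrix()[:,2]
    print("t%.2f grasp now"%o["clock"],(g*1000).round(1),"rest",inrest(g).round(1),"yaw %.1f"%y0,"w %.1f"%(o["width"]*1000),"F",o["wrist_force"].round(1))
    print(" turn",turn.round(2)," then shift",(T.as_matrix().T@(tgt-o["tool_pos"])*1000).round(1)," (now axes:",(M.T@(tgt-o["tool_pos"])*1000).round(1),")")
E
python3 - <<'E'
from h import *
m=viewer.camera_model("scene");t=viewer.camera_model("top")
for a in [(45,-172.5,12),(45,172.5,12),(7.5,-226,72),(7.5,-180,72)]: print(a,rest(*a).round(4),proj(m,rest(*a)).round(1),proj(t,rest(*a)).round(1))
w=viewer.camera_model("wrist");print("wristcam",-w["R"].T@w["t"])
plan(rest(7.5,-203,150),np.degrees(PSI))
E
```

```text
(45, -172.5, 12) [ 0.5605 -0.2045  0.012 ] [260.9 302.8] [357.7 175.9]
(45, 172.5, 12) [0.5161 0.1377 0.012 ] [338.1 217.5] [222.5 190.1]
(7.5, -226, 72) [ 0.5302 -0.2624  0.072 ] [232.  294.7] [386.5 183.4]
(7.5, -180, 72) [ 0.5243 -0.2167  0.072 ] [245.1 281.2] [367.3 185.4]
wristcam [ 0.26592524 -0.62345569  0.38361707]
t0.20 grasp now [ 203.7 -643.3  223.9] rest [-365.3 -561.7  223.9] yaw -72.4 w 93.7 F [-0.   1.1  0.6]
 turn [-3.000e-02  4.000e-02 -7.982e+01]  then shift [ 372.8 -358.8   73.9]  (now axes: [-287.3 -430.3   74.1] )
```

servo_tool(increments=[[0, 0, 0, 0, 0, -7], [0, 0, 0, 0, 0, -7], [0, 0, 0, 0, 0, -7], [0, 0, 0, 0, 0, -7], [0, 0, 0, 0, 0, -7], [0, 0, 0, 0, 0, -7], [0, 0, 0, 0, 0, -7], [0, 0, 0, 0, 0, -7], [0, 0, 0, 0, 0, -7], [0, 0, 0, 0, 0, -7]], gripper=94)

```text
clock: 1.03
tool_pos: [0.2041, -0.6427, 0.4021]
tcp_rot: [-0.002, 1.0, -0.008, -0.001]
wrist_force: [0.3, -0.6, -0.3]
width: 0.0941
```

```bash
python3 -c "
from h import *
plan(rest(7.5,-203,150),np.degrees(PSI))"
```

```text
t1.03 grasp now [ 203.7 -642.   221.7] rest [-365.2 -560.4  221.7] yaw -0.9 w 94.1 F [ 0.3 -0.6 -0.3]
 turn [-0.24  0.11 -8.32]  then shift [ 372.4 -358.2   71.7]  (now axes: [ 316.8 -408.    72.6] )
```

servo_tool(increments=[[0, 0, 0, 0, 0, -5], [0, 0, 0, 0, 0, -4], [28, -27, 0, 0, 0, 0], [28, -27, 0, 0, 0, 0], [28, -27, 0, 0, 0, 0], [28, -27, 0, 0, 0, 0], [28, -27, 0, 0, 0, 0], [28, -27, 0, 0, 0, 0], [28, -27, 0, 0, 0, 0], [28, -27, 0, 0, 0, 0]])

```text
clock: 1.87
tool_pos: [0.3905, -0.3915, 0.3994]
tcp_rot: [-0.002, 0.997, 0.072, -0.003]
wrist_force: [1.5, -0.3, 0.2]
width: 0.0944
```

```bash
python3 -c "
from h import *
plan(rest(7.5,-203,150),np.degrees(PSI))"
```

```text
t1.87 grasp now [ 389.4 -390.8  219.1] rest [-148.7 -335.2  219.1] yaw 8.2 w 94.4 F [ 1.5 -0.3  0.2]
 turn [-0.28  0.32  0.82]  then shift [ 155.2 -133.1   69. ]  (now axes: [ 157.5 -130.5   68.8] )
```

servo_tool(increments=[[30, -25, 0, -0.3, 0.3, 0.8], [30, -25, 0, 0, 0, 0], [30, -25, 0, 0, 0, 0], [30, -25, 5, 0, 0, 0], [30, -25, 20, 0, 0, 0], [2, -3, 20, 0, 0, 0], [0, 0, 10, 0, 0, 0], [0, 0, 0, 0, 0, 0]])

```text
clock: 2.53
tool_pos: [0.5319, -0.2299, 0.3459]
tcp_rot: [0.0, 0.998, 0.07, 0.003]
wrist_force: [-0.8, -0.6, -0.1]
width: 0.0943
```

```bash
python3 -c "
from h import *
plan(rest(7.5,-203,150),np.degrees(PSI))
p,d,w=cloud('wrist','w1');np.save('pics/w1.npy',w)
m=viewer.camera_model('wrist')
for a in [(45,-172.5,12),(-45,-172.5,12),(7.5,-226,72),(7.5,-180,72),(-36,-162,68)]: print(a,proj(m,rest(*a)).round(1))
"
```

```text
t2.53 grasp now [ 532.8 -229.9  165.5] rest [  14.2 -194.1  165.5] yaw 8.0 w 94.3 F [-0.8 -0.6 -0.1]
 turn [ 0.05 -0.29  0.57]  then shift [-5.8  9.  15.5]  (now axes: [-6.   8.9 15.5] )
(45, -172.5, 12) [308.9 174.6]
(-45, -172.5, 12) [214.8 173.8]
(7.5, -226, 72) [268.3 249.6]
(7.5, -180, 72) [268.5 194.3]
(-36, -162, 68) [213.1 170.4]
```

View pics/w1.png

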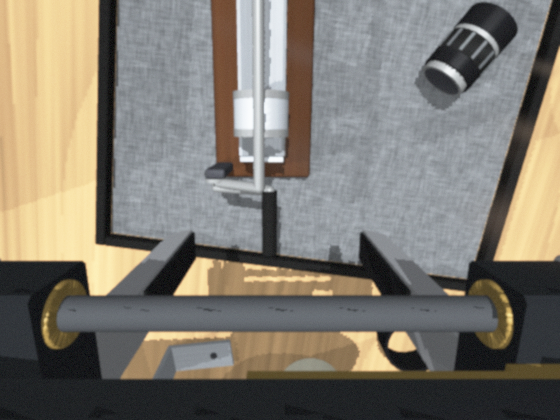

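servo_tool(increments=[[-6, 9, 5, 0, 0, 0.6], [0, 0, 25, 0, 0, 0], [0, 0, 25, 0, 0, 0], [0, 0, 25, 0, 0, 0], [0, 0, 14, 0, 0, 0], [0, 0, 0, 0, 0, 0]], gripper=40, newtons=20)

```text
clock: 3.08
tool_pos: [0.5228, -0.2537, 0.2546]
tcp_rot: [0.005, 0.998, 0.055, 0.005]
wrist_force: [-0.2, 0.7, 0.6]
width: 0.0575
```

```bash
python3 -c "
from h import *
plan(rest(7.5,-203,72),np.degrees(PSI))
"
```

```text
t3.08 grasp now [ 524.8 -255.3   74.2] rest [   3.  -218.3   74.2] yaw 6.3 w 57.5 F [-0.2  0.7  0.6]
 turn [ 0.58 -0.56 -1.08]  then shift [  6.3 -13.5   2.2]  (now axes: [  6.  -13.6   2.1] )
```

servo_tool(increments=[[5, -13, 2, 0.5, -0.5, -1], [0, 0, 0, 0, 0, 0], [0, 0, 0, 0, 0, 0]])

```text
clock: 3.33
tool_pos: [0.5251, -0.2438, 0.2546]
tcp_rot: [0.001, 0.998, 0.061, 0.0]
wrist_force: [0.4, -0.2, 0.2]
width: 0.0406
```

```bash
python3 -c "
from h import *
plan(rest(7.5,-203,72),np.degrees(PSI))
p,d,w=cloud('wrist','w2')
"
```

```text
t3.33 grasp now [ 525.3 -244.3   74.2] rest [   4.9 -207.4   74.2] yaw 7.0 w 40.6 F [ 0.4 -0.2  0.2]
 turn [ 0.15 -0.03 -0.38]  then shift [ 2.7 -3.9  2.2]  (now axes: [ 2.7 -4.   2.2] )
```

View pics/w2.png

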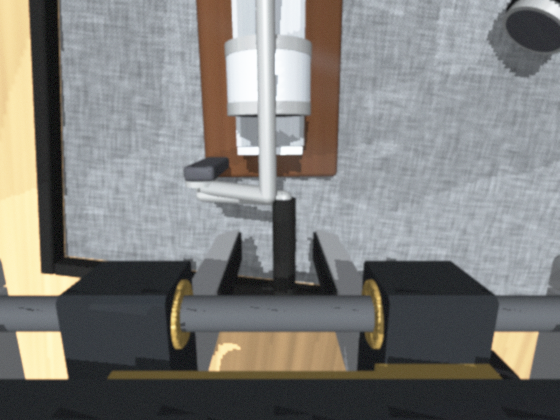

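servo_tool(increments=[[2.5, -3, 2, 0, 0, 0], [0, 0, 0, 0, 0, 0], [0, 0, 0, 0, 0, 0], [0, 0, 0, 0, 0, 0], [0, 0, 0, 0, 0, 0]], gripper=0, newtons=25)

```text
clock: 3.8
tool_pos: [0.5279, -0.2406, 0.2554]
tcp_rot: [0.003, 0.998, 0.061, 0.002]
wrist_force: [-2.4, -1.7, -0.2]
width: 0.0112
```

```bash
python3 -c "
from h import *
plan(rest(7.5,-203,72),np.degrees(PSI))
# arc waypoints
import math
a0=math.degrees(math.atan2(12,43.5));prev=None
for k in range(0,11):
    a=math.radians(a0+k*13.75);p=np.array([-36+45*math.cos(a),60+45*math.sin(a)])
    print(k,p.round(1), None if prev is None else (p-prev).round(1));prev=p
"
```

```text
t3.80 grasp now [ 528.7 -241.4   75. ] rest [   8.6 -205.1   75. ] yaw 7.0 w 11.2 F [-2.4 -1.7 -0.2]
 turn [ 0.3  -0.21 -0.39]  then shift [-0.5 -1.1  3. ]  (now axes: [-0.5 -1.1  3. ] )
0 [ 7.4 72. ] None
1 [ 3.3 81.9] [-4.1 10. ]
2 [-3.  90.6] [-6.3  8.7]
3 [-11.3  97.6] [-8.2  7. ]
4 [-20.9 102.4] [-9.6  4.8]
5 [-31.4 104.8] [-10.5   2.4]
6 [-42.2 104.6] [-10.8  -0.2]
7 [-52.6 101.8] [-10.4  -2.8]
8 [-62.1  96.7] [-9.5 -5.1]
9 [-70.1  89.4] [-8.  -7.3]
10 [-76.1  80.5] [-6.  -8.9]
```

servo_tool(increments=[[-2, 0, -5, 0, 0, 0], [-3, 0, -5, 0, 0, 0], [-3, 0, -5, 0, 0, 0], [-3, 0, -4, 0, 0, 0], [-4, 0, -4, 0, 0, 0], [-4, 0, -3, 0, 0, 0], [0, 0, 0, 0, 0, 0]])

```text
clock: 4.38
tool_pos: [0.5096, -0.2429, 0.2836]
tcp_rot: [0.003, 0.998, 0.062, 0.005]
wrist_force: [-0.5, 0.4, -3.0]
width: 0.0111
```

```bash
python3 -c "
from h import *
plan(rest(-11.3,-204,97.6),np.degrees(PSI))
"
```

```text
t4.38 grasp now [ 511.5 -243.7  103.2] rest [  -8.7 -205.1  103.2] yaw 7.1 w 11.1 F [-0.5  0.4 -3. ]
 turn [ 0.35 -0.58 -0.33]  then shift [-0.8 -0.   5.6]  (now axes: [-0.9 -0.   5.6] )
```

servo_tool(increments=[[-5, 0, 0, 0, 0.4, 0], [-5, 0, -1, 0, 0, 0], [-5, 0, -1, 0, 0, 0], [-5, 0, -1, 0, 0, 0], [-5, 0, 0, 0, 0, 0], [-5, 0, 0, 0, 0, 0], [0, 0, 0, 0, 0, 0]])

```text
clock: 4.97
tool_pos: [0.4865, -0.2447, 0.293]
tcp_rot: [0.005, 0.998, 0.064, 0.022]
wrist_force: [-2.2, -0.7, -8.7]
width: 0.0111
```

```bash
python3 -c "
from h import *
plan(rest(-42.2,-204,104.6),np.degrees(PSI))
"
```

```text
t4.97 grasp now [ 494.5 -245.9  112.8] rest [ -25.8 -205.1  112.8] yaw 7.3 w 11.1 F [-2.2 -0.7 -8.7]
 turn [ 0.73 -2.48 -0.07]  then shift [-8.6  1.2  8. ]  (now axes: [-8.9  1.1  7.7] )
```

servo_tool(increments=[[-4, 0, 2, 0, -1.2, 0], [-5, 0, 2, 0, -1, 0], [-5, 0, 2, 0, -0.5, 0], [-5, 0, 2, 0, 0, 0], [-5, 0, 2, 0, 0, 0], [0, 0, 0, 0, 0, 0]])

```text
clock: 5.47
tool_pos: [0.4683, -0.246, 0.2889]
tcp_rot: [0.009, 0.998, 0.065, 0.005]
wrist_force: [-1.2, -0.8, -2.9]
width: 0.0114
```

```bash
python3 -c "
from h import *
plan(rest(-52.6,-204,101.8),np.degrees(PSI))
"
```

```text
t5.47 grasp now [ 470.5 -249.   108.5] rest [ -50.  -205.1  108.5] yaw 7.5 w 11.4 F [-1.2 -0.8 -2.9]
 turn [ 1.05 -0.56  0.1 ]  then shift [-0.8  2.2  6.7]  (now axes: [-0.9  2.1  6.7] )
```

servo_tool(increments=[[-4, 0, 3, 0.5, 0, 0], [-4, 0, 4, 0.5, 0, 0], [-4, 0, 4, 0, 0, 0], [-4, 0, 4, 0, 0, 0], [-4, 0, 5, 0, 0, 0], [0, 0, 0, 0, 0, 0]])

```text
clock: 5.97
tool_pos: [0.4485, -0.2512, 0.2712]
tcp_rot: [0.002, 0.998, 0.064, 0.005]
wrist_force: [3.9, -0.5, -5.5]
width: 0.0113
```

```bash
python3 -c "
from h import *
plan(rest(-70,-204,89.4),np.degrees(PSI))
"
```

```text
t5.97 grasp now [ 450.3 -251.8   90.8] rest [ -70.4 -205.2   90.8] yaw 7.4 w 11.3 F [ 3.9 -0.5 -5.5]
 turn [ 0.27 -0.55 -0.01]  then shift [ 2.1 -0.4  1.4]  (now axes: [ 2.1 -0.4  1.4] )
```

servo_tool(increments=[[-2, 0, 4, 0, 0, 0], [-2, 0, 4, 0, 0, 0], [-2, 0, 4, 0, 0, 0], [0, 0, 3, 0, 0, 0], [0, 0, 3, 0, 0, 0], [0, 0, 0, 0, 0, 0]])

```text
clock: 6.47
tool_pos: [0.4445, -0.2527, 0.2576]
tcp_rot: [0.004, 0.998, 0.064, 0.005]
wrist_force: [0.6, 3.5, -0.3]
width: 0.0115
```

```bash
python3 -c "
from h import *
plan(rest(-76,-204,80.5),np.degrees(PSI))
p,d,w=cloud('top','t2')
zoom(p,190,140,410,260,3,'t2z')
"
```

```text
t6.47 grasp now [ 446.4 -254.1   77.2] rest [ -74.6 -207.    77.2] yaw 7.4 w 11.5 F [ 0.6  3.5 -0.3]
 turn [ 0.5  -0.56 -0.04]  then shift [ 0.3 -1.4 -3.3]  (now axes: [ 0.4 -1.4 -3.3] )
```

View pics/t2z.png

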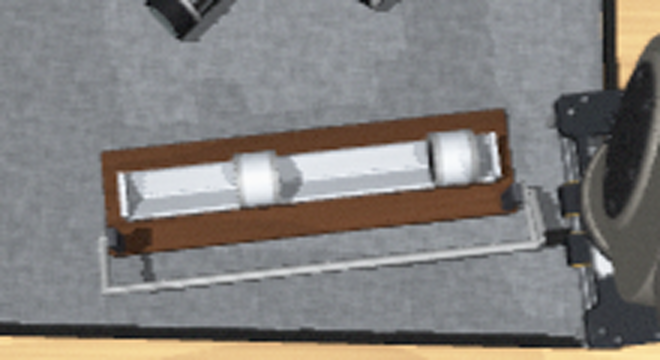

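servo_tool(increments=[[0, 0, 0, 0, 0, 0], [0, 0, 0, 0, 0, 0], [0, 0, 0, 0, 0, 0], [0, 0, -20, 0, 0, 0], [0, 0, -30, 0, 0, 0], [0, 0, -30, 0, 0, 0], [0, 0, -30, 0, 0, 0]], gripper=60)

```text
clock: 7.1
tool_pos: [0.441, -0.2515, 0.3639]
tcp_rot: [-0.001, 0.998, 0.065, -0.002]
wrist_force: [-0.0, -0.3, 0.3]
width: 0.0545
```

```bash
python3 -c "
from h import *
m=viewer.camera_model('top')
for u,v in [(276.7,200),(342.7,192.3)]:
  print(inrest(ray(m,u,v,.07)).round(1),inrest(ray(m,u,v,.065)).round(1))
  a=inrest(ray(m,u,v,.07))[1]
# tray corners check / fit by gradient
p=cv2.imread('pics/top0.png');zoom(p[...,::-1],80,150,170,245,6,'tray')
plan(rest(0,-115,150),np.degrees(PSI))
"
```

```text
[-4.2 38.6 70. ] [-3.4 38.6 65. ]
[  -2.5 -119.9   70. ] [  -1.6 -120.7   65. ]
t7.10 grasp now [ 440.1 -251.2  183.5] rest [ -80.5 -203.4  183.5] yaw 7.4 w 54.5 F [-0.  -0.3  0.3]
 turn [-0.11  0.28 -0.  ]  then shift [ 79.6 -88.7  33.5]  (now axes: [ 79.8 -88.6  33.3] )
```

View pics/tray.png

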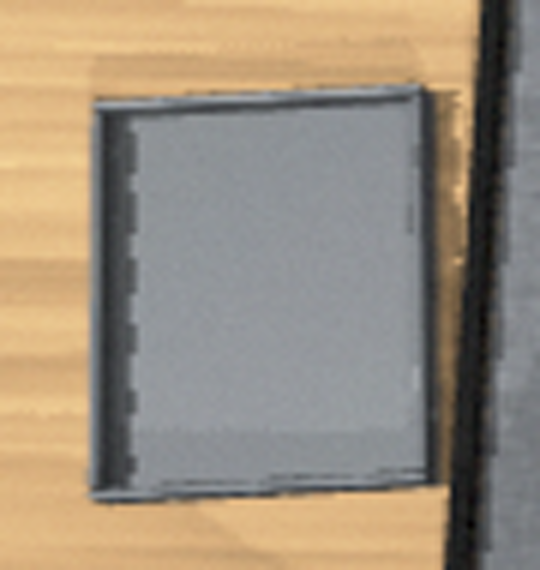

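servo_tool(increments=[[27, -28, 0, 0, 0.3, 0], [27, -28, 0, 0, 0, 0], [22, -24, 0, 0, 0, 0], [4, -6, 0, 0, 0, 0], [0, 0, 0, 0, 0, 0], [0, 0, 0, 0, 0, 0]], gripper=70)

```text
clock: 7.6
tool_pos: [0.5118, -0.1548, 0.3706]
tcp_rot: [0.002, 0.998, 0.062, 0.003]
wrist_force: [-0.5, -0.3, -0.4]
width: 0.07
```

```bash
python3 -c "
from h import *
m=viewer.camera_model('top')
q=np.array([ray(m,80+x/6,150+y/6,.022)[:2] for x,y in [(97,100),(430,88),(435,487),(93,500)]])*1000
print(q.round(0),q.mean(0),cv2.minAreaRect(q.astype(np.float32)))
plan(rest(0,-120,53),np.degrees(PSI))
p,d,w=cloud('wrist','w3')
m=viewer.camera_model('wrist')
for a in [(45,-172.5,12),(-45,-172.5,12),(45,172.5,12),(-45,172.5,12),(-20,150,48),(20,150,48),(-20,0,40),(20,0,40)]: print(a,proj(m,rest(*a)).round(1))
"
```

```text
[[568. 459.]
 [576. 318.]
 [407. 305.]
 [399. 446.]] [487.29906586 382.09496948] ((487.3857116699219, 381.96051025390625), (171.47613525390625, 141.29119873046875), 4.353207111358643)
t7.60 grasp now [ 512.9 -155.3  190.2] rest [   4.1 -117.6  190.2] yaw 7.1 w 70.0 F [-0.5 -0.3 -0.4]
 turn [ 0.2  -0.34 -0.34]  then shift [ -3.    3.  137.2]  (now axes: [ -3.8   2.6 137.2] )
(45, -172.5, 12) [314.7 241.2]
(-45, -172.5, 12) [231.4 241.9]
(45, 172.5, 12) [ 322.7 -148.2]
(-45, 172.5, 12) [ 215.4 -147.8]
(-20, 150, 48) [ 241.9 -150.2]
(20, 150, 48) [ 295.4 -150.4]
(-20, 0, 40) [248.2  66.2]
(20, 0, 40) [293.8  65.9]
```

View pics/w3.png

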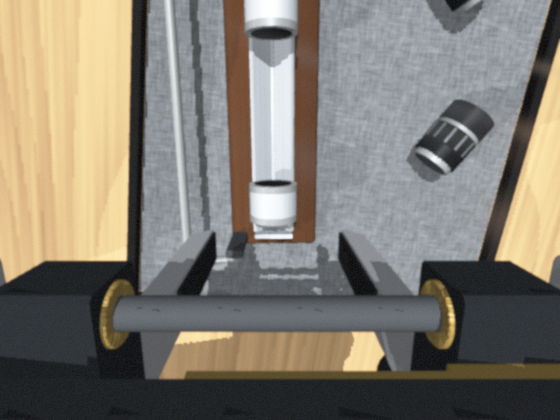

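```bash
python3 -c "
from h import *
plan(rest(0,-120,53),np.degrees(PSI))
m=viewer.camera_model('wrist')
for y in (-90,-100,-110,-120,-130,-140): print(y,proj(m,rest(0,y,75)).round(1),proj(m,rest(0,y,53)).round(1))
for y in (56,46,36,26,16): print(y,proj(m,rest(0,y,75)).round(1),proj(m,rest(0,y,53)).round(1))
"
```

```text
t7.65 grasp now [ 512.6 -155.7  190.2] rest [   3.8 -118.   190.2] yaw 7.0 w 70.3 F [0.4 0.3 1. ]
 turn [ 0.21 -0.33 -0.37]  then shift [ -2.7   2.7 137.2]  (now axes: [ -3.5   2.2 137.1] )
-90 [271.7 173.7] [272.  170.3]
-100 [271.9 185.5] [272.1 181.3]
-110 [272.  197.1] [272.2 192.1]
-120 [272.1 208.5] [272.3 202.7]
-130 [272.2 219.7] [272.4 213.2]
-140 [272.3 230.7] [272.5 223.5]
56 [269.6 -24. ] [270.  -11.8]
46 [269.8  -8.8] [270.2   2.1]
36 [269.9   6.2] [270.3  15.8]
26 [270.1  20.9] [270.5  29.3]
16 [270.2  35.4] [270.6  42.6]
```

servo_tool(increments=[[-3, 1, 15, 0, -0.3, -0.4], [0, 0, 30, 0, 0, 0], [0, 0, 30, 0, 0, 0], [0, 0, 30, 0, 0, 0], [0, 0, 16, 0, 0, 0], [0, 0, 0, 0, 0, 0], [0, 0, 0, 0, 0, 0]])

```text
clock: 8.23
tool_pos: [0.5038, -0.1669, 0.245]
tcp_rot: [0.003, 0.998, 0.059, -0.001]
wrist_force: [0.2, 0.5, 0.2]
width: 0.0703
```

```bash
python3 -c "
from h import *
plan(rest(0.5,-119,55),np.degrees(PSI))
"
```

```text
t8.23 grasp now [ 503.5 -168.2   64.6] rest [  -6.9 -129.1   64.6] yaw 6.8 w 70.3 F [0.2 0.5 0.2]
 turn [ 0.39  0.15 -0.63]  then shift [ 7.  -8.9  9.6]  (now axes: [ 6.9 -9.   9.5] )
```

servo_tool(increments=[[7, -9, 2, 0.3, 0, -0.6], [0, 0, 6, 0, 0, 0], [0, 0, 2, 0, 0, 0], [0, 0, 0, 0, 0, 0]])

```text
clock: 8.57
tool_pos: [0.5105, -0.1583, 0.2374]
tcp_rot: [0.002, 0.998, 0.063, 0.0]
wrist_force: [-0.7, -1.2, -0.4]
width: 0.0703
```

```bash
python3 -c "
from h import *
plan(rest(0.5,-119,55),np.degrees(PSI))
"
```

```text
t8.57 grasp now [ 510.6 -158.9   57.1] rest [   1.4 -120.9   57.1] yaw 7.3 w 70.3 F [-0.7 -1.2 -0.4]
 turn [ 0.2  -0.03 -0.13]  then shift [-0.8 -1.3  2. ]  (now axes: [-0.8 -1.3  2. ] )
```

Close on the tube, then lift.

servo_tool(increments=[[-0.8, -1, 2, 0, 0, 0], [0, 0, 0, 0, 0, 0], [0, 0, 0, 0, 0, 0], [0, 0, 0, 0, 0, 0], [0, 0, -10, 0, 0, 0], [0, 0, -25, 0, 0, 0], [0, 0, -30, 0, 0, 0], [0, 0, -30, 0, 0, 0], [0, 0, 0, 0, 0, 0]], gripper=30, newtons=15)

```text
clock: 9.32
tool_pos: [0.5089, -0.1564, 0.3368]
tcp_rot: [0.001, 0.998, 0.064, -0.0]
wrist_force: [0.8, -1.1, -0.2]
width: 0.0437
```

```bash
python3 -c "
from h import *
plan([.487,.345,.10],4.35)
"
```

```text
t9.32 grasp now [ 508.8 -156.8  156.4] rest [  -0.2 -118.6  156.4] yaw 7.4 w 43.7 F [ 0.8 -1.1 -0.2]
 turn [0.12 0.05 3.  ]  then shift [  16.2 -501.6   56.4]  (now axes: [  42.5 -500.2   55.3] )
```

servo_tool(increments=[[0, 0, 0, 0, 0, 3], [1, -25, 0, 0, 0, 0], [1, -40, 0, 0, 0, 0], [1, -40, 0, 0, 0, 0], [1, -40, 0, 0, 0, 0], [1, -40, 0, 0, 0, 0], [1, -40, 0, 0, 0, 0], [1, -40, 0, 0, 0, 0], [1, -40, 0, 0, 0, 0], [1, -40, 0, 0, 0, 0]])

```text
clock: 10.15
tool_pos: [0.4933, 0.1922, 0.343]
tcp_rot: [0.004, 1.0, 0.028, 0.005]
wrist_force: [-0.0, 0.0, -0.1]
width: 0.0437
```

```bash
python3 -c "
from h import *
plan([.4895,.349,.10],4.35)
"
```

```text
t10.15 grasp now [495.  190.7 162.6] rest [ 30.9 227.8 162.6] yaw 3.2 w 43.7 F [-0.   0.  -0.1]
 turn [ 0.52 -0.52 -1.2 ]  then shift [   8.1 -156.6   62.6]  (now axes: [   4.3 -157.3   61.2] )
```

servo_tool(increments=[[1, -40, 0, 0, -0.5, -1], [1, -40, 0, 0, 0, 0], [1, -30, 0, 0, 0, 0], [0, -20, 10, 0, 0, 0], [0, -8, 20, 0, 0, 0], [0, 0, 20, 0, 0, 0], [0, 0, 10, 0, 0, 0], [0, 0, 0, 0, 0, 0]])

```text
clock: 10.82
tool_pos: [0.4815, 0.3474, 0.2847]
tcp_rot: [0.001, 0.999, 0.043, 0.002]
wrist_force: [-0.7, -0.4, -0.3]
width: 0.0434
```

```bash
python3 -c "
from h import *
plan([.4895,.349,.031],4.35)
p,d,w=cloud('wrist','w4')
"
```

```text
t10.82 grasp now [482.2 346.9 104.3] rest [ 38.4 384.4 104.3] yaw 4.9 w 43.4 F [-0.7 -0.4 -0.3]
 turn [ 0.16 -0.23  0.55]  then shift [ 8.1 -1.  73.3]  (now axes: [ 7.8 -1.1 73.3] )
```

View pics/w4.png

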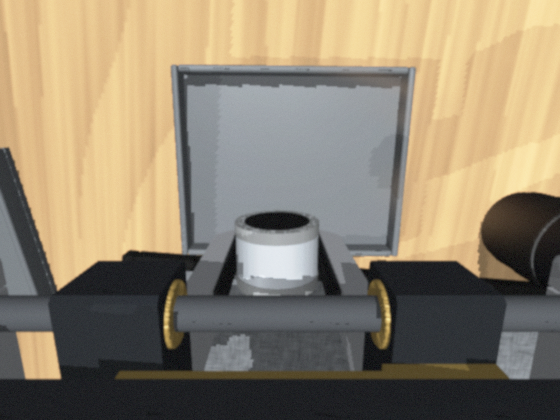

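```bash
python3 -c "
from h import *
m=viewer.camera_model('wrist')
for x,y in [(568,459),(576,318),(407,305),(399,446)]: print(x,y,proj(m,[x/1e3,y/1e3,.022]).round(1))
plan([.4895,.349,.031],4.35)
"
```

```text
568 459 [413.8  69.8]
576 318 [391.7 260.9]
407 305 [176.4 259.7]
399 446 [167.8  67.6]
t10.87 grasp now [482.6 346.9 105.1] rest [ 38.7 384.3 105.1] yaw 4.9 w 43.5 F [-0.8 -0.8 -1.4]
 turn [ 0.14 -0.26  0.52]  then shift [ 7.9 -1.1 74.1]  (now axes: [ 7.6 -1.3 74.2] )
```

servo_tool(increments=[[10, -5, 5, 0, 0, 0.5], [0, 0, 12, 0, 0, 0], [0, 0, 12, 0, 0, 0], [0, 0, 12, 0, 0, 0], [0, 0, 10, 0, 0, 0], [0, 0, 5, 0, 0, 0], [0, 0, 0, 0, 0, 0]])

```text
clock: 11.45
tool_pos: [0.4947, 0.3511, 0.227]
tcp_rot: [0.001, 0.999, 0.035, 0.004]
wrist_force: [-0.1, -0.3, -1.2]
width: 0.0434
```

```bash
python3 -c "
from h import *
plan([.492,.352,.031],4.35)
"
```

```text
t11.45 grasp now [496.1 350.8  46.6] rest [ 52.6 386.4  46.6] yaw 4.1 w 43.4 F [-0.1 -0.3 -1.2]
 turn [ 0.13 -0.45 -0.3 ]  then shift [-2.6 -1.1 15.6]  (now axes: [-2.7 -1.1 15.6] )
```

servo_tool(increments=[[-2, -1, 6, 0, -0.4, 0], [0, 0, 5, 0, 0, 0], [0, 0, 3, 0, 0, 0], [0, 0, 1, 0, 0, 0], [0, 0, 0, 0, 0, 0]])

```text
clock: 11.87
tool_pos: [0.4925, 0.3526, 0.2119]
tcp_rot: [0.001, 0.999, 0.036, 0.001]
wrist_force: [-0.0, 0.2, -1.6]
width: 0.0431
```

```bash
python3 -c "
from h import *
plan([.492,.352,.031],4.35)
"
```

```text
t11.87 grasp now [492.8 352.3  31.5] rest [ 49.5 388.3  31.5] yaw 4.1 w 43.1 F [-0.   0.2 -1.6]
 turn [ 0.11 -0.09 -0.28]  then shift [-0.5  0.6  0.5]  (now axes: [-0.5  0.6  0.5] )
```

servo_tool(increments=[[0, 0, 2, 0, 0, 0], [0, 0, 1, 0, 0, 0], [0, 0, 0, 0, 0, 0]])

```text
clock: 12.12
tool_pos: [0.4926, 0.3533, 0.211]
tcp_rot: [0.001, 0.999, 0.036, 0.002]
wrist_force: [-1.1, 0.7, -0.7]
width: 0.0434
```

servo_tool(increments=[[0, 0, 0, 0, 0, 0], [0, 0, 0, 0, 0, 0], [0, 0, 0, 0, 0, 0], [0, 0, -15, 0, 0, 0], [0, 0, -30, 0, 0, 0], [0, 0, -35, 0, 0, 0], [0, 0, -35, 0, 0, 0], [0, 0, 0, 0, 0, 0]], gripper=60)

```text
clock: 12.78
tool_pos: [0.4911, 0.354, 0.3324]
tcp_rot: [0.001, 0.999, 0.037, 0.0]
wrist_force: [1.4, 0.2, 0.1]
width: 0.0601
```

```bash
python3 -c "
from h import *
p,d,w=cloud('wrist','w5')
p,d,w=cloud('top','t3')
zoom(p,80,90,410,265,2.4,'t3z')
plan(rest(0.5,38.5,140),np.degrees(PSI))
"
```

```text
t12.88 grasp now [490.1 351.8 147.2] rest [ 46.8 388.2 147.2] yaw 4.2 w 59.8 F [-0.5 -0.5 -0. ]
 turn [ 0.26  0.2  -3.22]  then shift [-46.9 350.5   7.2]  (now axes: [-27.1 352.6   9. ] )
```

View pics/w5.png

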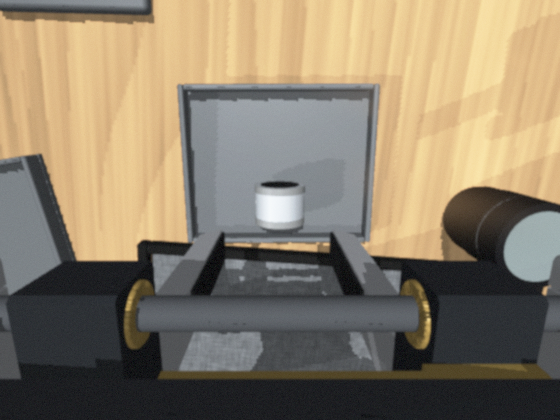

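View pics/t3z.png

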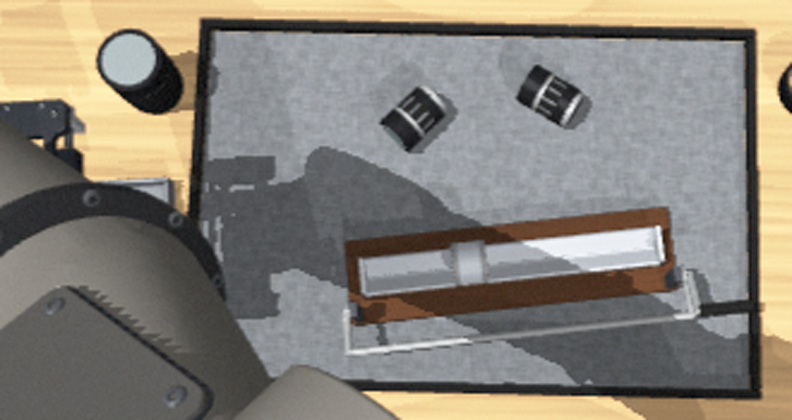

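Tube 0 lies in the tray (wrist image ~(280,205)), lower end; the second is still in the rail at ~(470,262), unmoved. Going back for it.

servo_tool(increments=[[0, 20, -5, 0, 0, -3], [-5, 40, 0, 0, 0, 0], [-6, 40, 0, 0, 0, 0], [-6, 40, 0, 0, 0, 0], [-6, 40, 0, 0, 0, 0], [-6, 40, 0, 0, 0, 0], [-6, 40, 0, 0, 0, 0], [-6, 40, 0, 0, 0, 0], [-3, 20, 0, 0, 0, 0], [0, 0, 0, 0, 0, 0]], gripper=70)

```text
clock: 13.72
tool_pos: [0.4815, 0.018, 0.3263]
tcp_rot: [0.002, 0.998, 0.066, -0.008]
wrist_force: [0.7, -0.1, 0.8]
width: 0.0702
```

```bash
python3 -c "
from h import *
plan(rest(0.5,38.5,90),np.degrees(PSI))
"
```

```text
t13.72 grasp now [478.5  17.2 145.9] rest [ -7.8  57.9 145.9] yaw 7.6 w 70.2 F [ 0.7 -0.1  0.8]
 turn [0.13 0.98 0.19]  then shift [ 5.3 19.8 55.9]  (now axes: [ 6.2 19.7 55.8] )
```

servo_tool(increments=[[6, 17, 5, 0, 1, 0], [0, 1, 15, 0, 0, 0], [0, 0, 15, 0, 0, 0], [0, 0, 8, 0, 0, 0], [0, 0, 0, 0, 0, 0], [0, 0, 0, 0, 0, 0]])

```text
clock: 14.22
tool_pos: [0.4885, -0.0002, 0.2789]
tcp_rot: [0.001, 0.998, 0.065, -0.002]
wrist_force: [0.5, 0.1, 0.6]
width: 0.0701
```

```bash
python3 -c "
from h import *
plan(rest(0.5,38.5,56),np.degrees(PSI))
m=viewer.camera_model('wrist')
p,d,w=cloud('wrist','w6')
for y in (58,55.5,52,21.5): print(y,proj(m,rest(0,y,75)).round(1),proj(m,rest(0,y,53)).round(1))
"
```

```text
t14.22 grasp now [ 4.877e+02 -4.000e-01  9.850e+01] rest [-0.9 39.3 98.5] yaw 7.4 w 70.1 F [0.5 0.1 0.6]
 turn [0.05 0.24 0.04]  then shift [ 0.7  0.9 42.5]  (now axes: [ 0.8  0.9 42.5] )
58 [279.2 211.9] [279.1 203.4]
55.5 [279.2 216.1] [279.1 207.2]
52 [279.1 222. ] [279.1 212.5]
21.5 [279.1 271. ] [279. 257.]
```

View pics/w6.png

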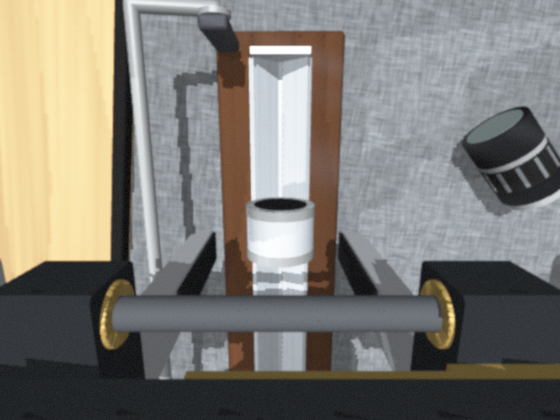

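servo_tool(increments=[[0.5, -2, 5, 0, 0.2, 0], [0, 0, 12, 0, 0, 0], [0, 0, 12, 0, 0, 0], [0, 0, 8, 0, 0, 0], [0, 0, 2, 0, 0, 0], [0, 0, 0, 0, 0, 0]])

```text
clock: 14.77
tool_pos: [0.489, 0.0035, 0.2372]
tcp_rot: [0.0, 0.998, 0.066, 0.001]
wrist_force: [-0.1, 0.2, 0.6]
width: 0.0702
```

```bash
python3 -c "
from h import *
plan(rest(0.5,41.5,56),np.degrees(PSI))
"
```

```text
t14.77 grasp now [489.4   3.4  56.8] rest [ 1.2 42.8 56.8] yaw 7.6 w 70.2 F [-0.1  0.2  0.6]
 turn [ 0.05 -0.1   0.16]  then shift [-0.4  1.5  0.8]  (now axes: [-0.4  1.5  0.8] )
```

servo_tool(increments=[[0, 0, 1, 0, 0, 0], [0, 0, 0, 0, 0, 0], [0, 0, 0, 0, 0, 0], [0, 0, 0, 0, 0, 0], [0, 0, -10, 0, 0, 0], [0, 0, -25, 0, 0, 0], [0, 0, -30, 0, 0, 0], [0, 0, -30, 0, 0, 0], [0, 0, 0, 0, 0, 0]], gripper=30, newtons=15)

```text
clock: 15.52
tool_pos: [0.4884, 0.0043, 0.3371]
tcp_rot: [-0.0, 0.998, 0.067, -0.001]
wrist_force: [1.7, 0.6, -0.4]
width: 0.0436
```

```bash
python3 -c "
from h import *
plan([.487,.418,.15],4.35)
"
```

```text
t15.52 grasp now [488.1   4.5 156.7] rest [1.000e-01 4.400e+01 1.567e+02] yaw 7.7 w 43.6 F [ 1.7  0.6 -0.4]
 turn [-0.05  0.07  3.32]  then shift [  30.  -412.6    6.7]  (now axes: [  53.8 -410.2    7. ] )
```

servo_tool(increments=[[0, -20, 0, 0, 0, 3.3], [3, -40, 0, 0, 0, 0], [3, -40, 0, 0, 0, 0], [3, -40, 0, 0, 0, 0], [3, -40, 0, 0, 0, 0], [3, -40, 0, 0, 0, 0], [3, -40, 0, 0, 0, 0], [3, -40, 0, 0, 0, 0], [3, -40, 0, 0, 0, 0], [3, -30, 0, 0, 0, 0]])

```text
clock: 16.35
tool_pos: [0.4895, 0.3818, 0.3465]
tcp_rot: [0.001, 1.0, 0.027, 0.006]
wrist_force: [-0.3, -0.1, -0.2]
width: 0.0434
```

```bash
python3 -c "
from h import *
plan([.487,.418,.1],4.35)
"
```

```text
t16.35 grasp now [491.6 381.4 166.1] rest [ 52.1 417.4 166.1] yaw 3.1 w 43.4 F [-0.3 -0.1 -0.2]
 turn [ 0.17 -0.64 -1.21]  then shift [  0.2 -36.2  66.1]  (now axes: [ -1.3 -36.4  65.9] )
```

servo_tool(increments=[[0, -14, 0, 0, -0.6, -1.2], [0, -4, 10, 0, 0, 0], [0, 0, 20, 0, 0, 0], [0, 0, 20, 0, 0, 0], [0, 0, 10, 0, 0, 0], [0, 0, 0, 0, 0, 0], [0, 0, 0, 0, 0, 0]])

```text
clock: 16.93
tool_pos: [0.4859, 0.4057, 0.2851]
tcp_rot: [-0.001, 0.999, 0.041, 0.001]
wrist_force: [1.0, -0.1, -1.2]
width: 0.0438
```

```bash
python3 -c "
from h import *
plan([.487,.418,.031],4.35)
"
```

```text
t16.93 grasp now [486.1 405.9 104.7] rest [ 49.8 442.4 104.7] yaw 4.7 w 43.8 F [ 1.  -0.1 -1.2]
 turn [-0.07 -0.09  0.32]  then shift [  2.1 -12.2  73.7]  (now axes: [  2.  -12.1  73.7] )
```

servo_tool(increments=[[2, -13, 3, 0, 0, 0.3], [0, 0, 12, 0, 0, 0], [0, 0, 12, 0, 0, 0], [0, 0, 12, 0, 0, 0], [0, 0, 12, 0, 0, 0], [0, 0, 6, 0, 0, 0], [0, 0, 0, 0, 0, 0]])

```text
clock: 17.52
tool_pos: [0.4885, 0.4182, 0.2248]
tcp_rot: [-0.001, 0.999, 0.036, 0.002]
wrist_force: [-1.0, -0.8, -0.5]
width: 0.0436
```

```bash
python3 -c "
from h import *
plan([.487,.418,.031],4.35)
"
```

```text
t17.52 grasp now [489.3 418.6  44.4] rest [ 54.6 454.5  44.4] yaw 4.2 w 43.6 F [-1.  -0.8 -0.5]
 turn [-0.11 -0.26 -0.19]  then shift [-1.5  0.  13.4]  (now axes: [-1.6  0.1 13.4] )
```

servo_tool(increments=[[-1, 0, 6, 0, -0.2, 0], [0, 0, 5, 0, 0, 0], [0, 0, 3, 0, 0, 0], [0, 0, 2, 0, 0, 0], [0, 0, 1, 0, 0, 0], [0, 0, 0, 0, 0, 0]])

```text
clock: 18.02
tool_pos: [0.4879, 0.4193, 0.2096]
tcp_rot: [-0.002, 0.999, 0.036, 0.002]
wrist_force: [-0.4, 0.4, -1.1]
width: 0.0435
```

servo_tool(increments=[[0, 0, 0, 0, 0, 0], [0, 0, 0, 0, 0, 0], [0, 0, 0, 0, 0, 0], [0, 0, -15, 0, 0, 0], [0, 0, -30, 0, 0, 0], [0, 0, -35, 0, 0, 0], [0, 0, -35, 0, 0, 0], [0, 0, 0, 0, 0, 0]], gripper=60)

```text
clock: 18.68
tool_pos: [0.4866, 0.419, 0.331]
tcp_rot: [-0.001, 0.999, 0.037, 0.0]
wrist_force: [0.9, 0.3, -0.1]
width: 0.0602
```

```bash
python3 -c "
from h import *
p,d,w=cloud('wrist','w7')
p,d,w=cloud('top','t4')
plan(rest(0.5,38.5,140),np.degrees(PSI))
for n,(u0,v0,u1,v1) in dict(a=(232,118,275,160),b=(290,112,332,148)).items():
        q=w[v0:v1,u0:u1].reshape(-1,3);q=q[(q[:,2]>.015)]
        c,s,a=cv2.minAreaRect((q[:,:2]*1000).astype(np.float32));print(n,c,s,a,np.percentile(q[:,2],95),len(q))
"
```

```text
t18.78 grasp now [485.8 417.8 145.8] rest [ 51.  454.2 145.8] yaw 4.2 w 59.7 F [ 0.2 -1.  -0.8]
 turn [ 0.01  0.15 -3.17]  then shift [-51.  415.7   5.8]  (now axes: [-27.9 417.9   6. ] )
a (648.7958374023438, 64.96632385253906) (43.105106353759766, 60.30562973022461) 47.03705596923828 0.04568480566556571 430
b (674.557861328125, -78.65550231933594) (60.65930938720703, 43.421409606933594) 59.9236946105957 0.04554512425300534 423
```

View pics/w7.png

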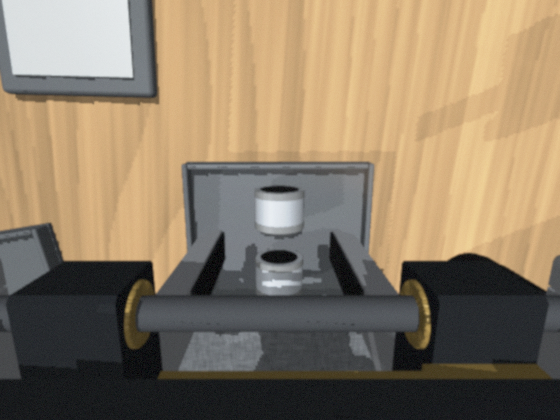

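View pics/t4.png

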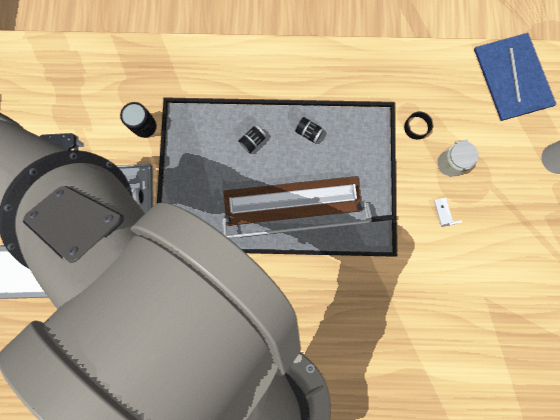

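```bash
python3 -c "
from h import *
plan([.648,.065,.12],47)
"
```

```text
t18.78 grasp now [485.8 417.8 145.8] rest [ 51.  454.2 145.8] yaw 4.2 w 59.7 F [ 0.2 -1.  -0.8]
 turn [-4.000e-02  1.500e-01 -4.277e+01]  then shift [-147.7  358.9   25.8]  (now axes: [135.4 363.8  25.5] )
```

servo_tool(increments=[[0, 30, 0, 0, 0, 0], [6, 40, 0, 0, 0, 0], [6, 40, 0, 0, 0, 0], [0, 0, 0, 0, 0, -7], [0, 0, 0, 0, 0, -7], [0, 0, 0, 0, 0, -7], [0, 0, 0, 0, 0, -7], [0, 0, 0, 0, 0, -7], [0, 0, 0, 0, 0, -7]], gripper=80)

```text
clock: 19.53
tool_pos: [0.5047, 0.3015, 0.3208]
tcp_rot: [0.001, 0.916, 0.402, -0.006]
wrist_force: [-0.6, -0.8, -0.8]
width: 0.0799
```

```bash
python3 -c "
from h import *
plan([.648,.065,.12],47)
"
```

```text
t19.53 grasp now [502.8 300.4 140.4] rest [ 52.8 335.6 140.4] yaw 47.4 w 79.9 F [-0.6 -0.8 -0.8]
 turn [-0.21  0.65  0.42]  then shift [-75.2 266.1  20.4]  (now axes: [-76.9 265.6  20.3] )
```

servo_tool(increments=[[-10, 38, 0, 0, 0.6, 0], [-10, 39, 0, 0, 0, 0], [-10, 39, 0, 0, 0, 0], [-10, 39, 0, 0, 0, 0], [-10, 39, 0, 0, 0, 0], [-10, 39, 0, 0, 0, 0], [-10, 39, 0, 0, 0, 0], [-5, 30, 0, 0, 0, 0], [0, 10, 0, 0, 0, 0], [0, 0, 0, 0, 0, 0]])

```text
clock: 20.37
tool_pos: [0.6903, 0.0245, 0.3097]
tcp_rot: [-0.004, 0.912, 0.41, -0.007]
wrist_force: [-0.6, 0.7, -0.2]
width: 0.0799
```

```bash
cat >> h.py <<'E'
def lens_fit(w,near,r=.06):
    q=w.reshape(-1,3);q=q[(q[:,2]>.012)&(q[:,2]<.055)&(np.hypot(q[:,0]-near[0],q[:,1]-near[1])<r)]
    c,s,a=cv2.minAreaRect((q[:,:2]*1000).astype(np.float32));print("lens",np.round(c,1),np.round(s,1),round(a,1),len(q),"z95",np.percentile(q[:,2],95))
E
python3 -c "
from h import *
plan([.648,.065,.12],47)
m=viewer.camera_model('wrist')
p,d,w=cloud('wrist','w8')
lens_fit(w,(.648,.065)); lens_fit(w,(.6745,-.079))
print(proj(m,[.648,.065,.022]))
"
```

```text
t20.37 grasp now [687.2  24.8 129.4] rest [200.2  38.5 129.4] yaw 48.4 w 79.9 F [-0.6  0.7 -0.2]
 turn [-0.78  0.58  1.36]  then shift [  0.8 -58.6   9.3]  (now axes: [  2.3 -58.4  10.1] )
lens [649.2  64.6] [44.6 60.5] 46.4 4404 z95 0.0435749446354716
lens [674.6 -79.8] [61.8 43.3] 59.5 991 z95 0.04341572494190849
[283.27990182 142.42641563]
```

View pics/w8.png

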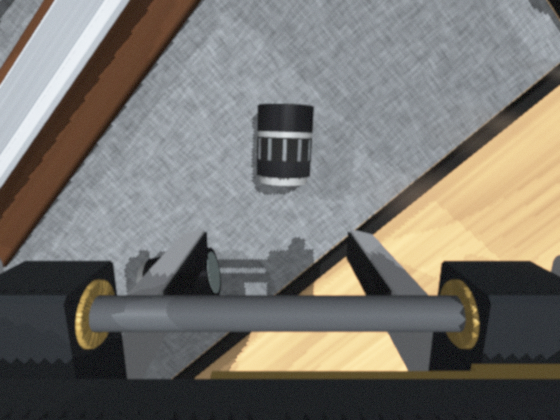

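servo_tool(increments=[[1, -20, 0, -0.4, 0.5, 1], [1, -25, 0, -0.4, 0, 1], [0, -12, 10, 0, 0, 0], [0, -3, 10, 0, 0, 0], [0, 0, 5, 0, 0, 0], [0, 0, 0, 0, 0, 0]])

```text
clock: 20.92
tool_pos: [0.6397, 0.0767, 0.2824]
tcp_rot: [-0.001, 0.918, 0.397, -0.002]
wrist_force: [0.3, -0.5, -0.1]
width: 0.0802
```

```bash
python3 -c "
from h import *
plan([.649,.0648,.025],46.5)
"
```

```text
t20.92 grasp now [638.9  76.8 102. ] rest [158.9  96.3 102. ] yaw 46.8 w 80.2 F [ 0.3 -0.5 -0.1]
 turn [-0.23  0.15  0.32]  then shift [-2.2 14.9 77. ]  (now axes: [-2.1 15.2 77. ] )
```

servo_tool(increments=[[-2, 13, 3, 0, 0.1, 0.3], [0, 2, 10, 0, 0, 0], [0, 0, 12, 0, 0, 0], [0, 0, 10, 0, 0, 0], [0, 0, 5, 0, 0, 0], [0, 0, 0, 0, 0, 0]])

```text
clock: 21.42
tool_pos: [0.6512, 0.0626, 0.2372]
tcp_rot: [-0.002, 0.919, 0.394, -0.002]
wrist_force: [-0.1, -0.4, 0.6]
width: 0.0799
```

```bash
python3 -c "
from h import *
plan([.649,.0648,.025],46.5)
"
```

```text
t21.42 grasp now [650.4  63.   56.8] rest [168.6  81.2  56.8] yaw 46.4 w 79.9 F [-0.1 -0.4  0.6]
 turn [-0.27  0.08 -0.1 ]  then shift [ 0.1 -3.1 31.8]  (now axes: [ 0.1 -2.9 31.8] )
```

servo_tool(increments=[[0, -2, 8, 0, 0, 0], [0, 0, 8, 0, 0, 0], [0, 0, 8, 0, 0, 0], [0, 0, 5, 0, 0, 0], [0, 0, 2, 0, 0, 0], [0, 0, 0, 0, 0, 0]])

```text
clock: 21.92
tool_pos: [0.6491, 0.0646, 0.2023]
tcp_rot: [-0.002, 0.919, 0.394, -0.002]
wrist_force: [-0.0, -0.8, -0.0]
width: 0.0802
```

```bash
python3 -c "
from h import *
plan([.649,.0648,.025],46.5)
p,d,w=cloud('wrist','w9')
"
```

```text
t21.92 grasp now [648.2  65.1  21.9] rest [166.6  83.5  21.9] yaw 46.4 w 80.2 F [-0.  -0.8 -0. ]
 turn [-0.32  0.1  -0.07]  then shift [ 0.1 -0.2 -3.1]  (now axes: [ 0.1 -0.2 -3.1] )
```

View pics/w9.png

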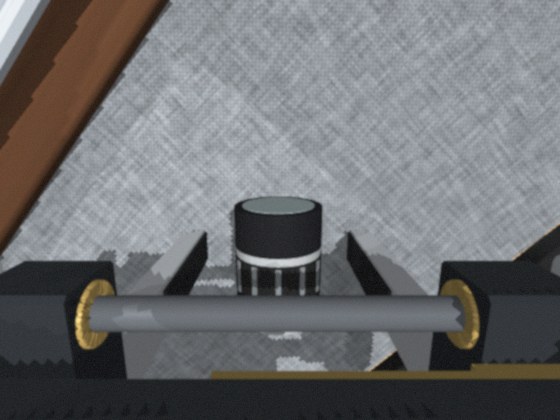

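servo_tool(increments=[[0, 0, -2, 0, 0, 0], [0, 0, 0, 0, 0, 0], [0, 0, 0, 0, 0, 0], [0, 0, 0, 0, 0, 0], [0, 0, 0, 0, 0, 0], [0, 0, 0, 0, 0, 0]], gripper=30, newtons=30)

```text
clock: 22.47
tool_pos: [0.6498, 0.0647, 0.2066]
tcp_rot: [-0.002, 0.919, 0.394, -0.001]
wrist_force: [0.7, 0.4, -1.9]
width: 0.0436
```

```bash
python3 -c "
from h import *
plan(rest(0,70,110),np.degrees(PSI))
"
```

```text
t22.47 grasp now [649.3  65.2  26.2] rest [167.8  83.5  26.2] yaw 46.4 w 43.6 F [ 0.7  0.4 -1.9]
 turn [-0.21  0.07 39.02]  then shift [-168.2   12.9  -83.8]  (now axes: [-138.8  -96.1  -83.5] )
```

servo_tool(increments=[[0, 0, -8, 0, 0, 0], [0, 0, -15, 0, 0, 0], [0, 0, -20, 0, 0, 0], [0, 0, -20, 0, 0, 0], [0, 0, -15, 0, 0, 6], [0, 0, -5, 0, 0, 7], [0, 0, 0, 0, 0, 7], [0, 0, 0, 0, 0, 7], [0, 0, 0, 0, 0, 6], [0, 0, 0, 0, 0, 3]])

```text
clock: 23.3
tool_pos: [0.6496, 0.0652, 0.3052]
tcp_rot: [-0.003, 0.997, 0.08, 0.001]
wrist_force: [-0.4, 0.6, -2.2]
width: 0.0437
```

```bash
python3 -c "
from h import *
plan(rest(0,70,110),np.degrees(PSI))
"
```

```text
t23.30 grasp now [649.8  66.2 124.8] rest [168.4  84.4 124.8] yaw 9.2 w 43.7 F [-0.4  0.6 -2.2]
 turn [-0.3  -0.11  1.8 ]  then shift [-168.1   13.4   14.8]  (now axes: [-168.4    8.2   14.4] )
```

servo_tool(increments=[[-15, 1, 0, 0, 0, 1.5], [-28, 4, 0, 0, 0, 0], [-30, 4, 0, 0, 0, 0], [-30, 4, 0, 0, 0, 0], [-28, 3, 0, 0, 0, 0], [-18, 3, 0, 0, 0, 0], [-8, 0, 5, 0, 0, 0], [0, 0, 5, 0, 0, 0], [0, 0, 0, 0, 0, 0]])

```text
clock: 24.05
tool_pos: [0.4902, 0.0272, 0.3034]
tcp_rot: [-0.002, 0.998, 0.065, 0.005]
wrist_force: [0.4, -0.0, -1.8]
width: 0.0431
```

```bash
python3 -c "
from h import *
plan(rest(0.5,60,57),np.degrees(PSI))
p,d,w=cloud('wrist','w10')
m=viewer.camera_model('wrist')
for x in (-20,20): print(proj(m,rest(x,149,40)),proj(m,rest(x,110,40)))
"
```

```text
t24.05 grasp now [492.1  28.  123.1] rest [  7.1  66.8 123.1] yaw 7.4 w 43.1 F [ 0.4 -0.  -1.8]
 turn [-0.18 -0.64  0.05]  then shift [-4.6  6.3 66. ]  (now axes: [-5.3  6.5 66. ] )
[237.11405916 104.64974155] [238.51899207 160.14165622]
[293.70847311 104.73079175] [293.0695813  160.11732876]
```

View pics/w10.png

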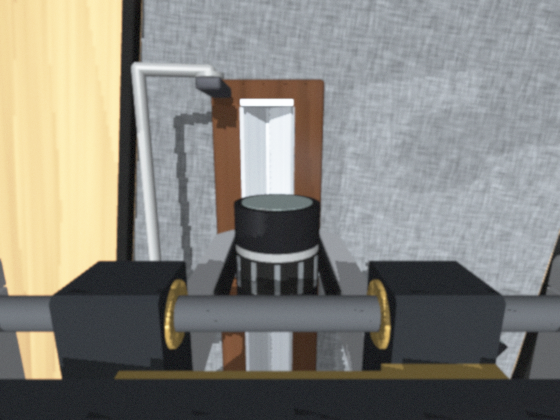

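servo_tool(increments=[[-5, 5, 3, 0, -0.6, 0], [0, 1, 10, 0, 0, 0], [0, 0, 12, 0, 0, 0], [0, 0, 12, 0, 0, 0], [0, 0, 8, 0, 0, 0], [0, 0, 3, 0, 0, 0], [0, 0, 0, 0, 0, 0]])

```text
clock: 24.68
tool_pos: [0.4891, 0.022, 0.249]
tcp_rot: [-0.003, 0.998, 0.066, -0.001]
wrist_force: [-1.0, -0.2, -1.7]
width: 0.043
```

```bash
python3 -c "
from h import *
plan(rest(1,60,57),np.degrees(PSI))
"
```

```text
t24.68 grasp now [488.7  23.2  68.6] rest [ 3.1 62.5 68.6] yaw 7.6 w 43.0 F [-1.  -0.2 -1.7]
 turn [-0.39  0.08  0.15]  then shift [-2.3  1.3 11.6]  (now axes: [-2.3  1.3 11.6] )
```

servo_tool(increments=[[-2, 1, 3, -0.3, 0, 0], [0, 0, 3, 0, 0, 0], [0, 0, 3, 0, 0, 0], [0, 0, 2, 0, 0, 0], [0, 0, 0, 0, 0, 0]])

```text
clock: 25.1
tool_pos: [0.4871, 0.0211, 0.2374]
tcp_rot: [-0.0, 0.998, 0.066, -0.001]
wrist_force: [-1.2, -0.8, -0.3]
width: 0.0433
```

```bash
python3 -c "
from h import *
plan(rest(1,60,57),np.degrees(PSI))
"
```

```text
t25.10 grasp now [486.8  21.2  57. ] rest [ 0.9 60.8 57. ] yaw 7.6 w 43.3 F [-1.2 -0.8 -0.3]
 turn [-0.04  0.1   0.18]  then shift [-0.2  0.7 -0. ]  (now axes: [-0.2  0.7 -0. ] )
```

servo_tool(increments=[[0, 0, 2, 0, 0, 0], [0, 0, 1, 0, 0, 0], [0, 0, 0, 0, 0, 0]])

```text
clock: 25.35
tool_pos: [0.487, 0.0215, 0.2365]
tcp_rot: [0.001, 0.998, 0.066, -0.001]
wrist_force: [-0.0, -0.6, -0.9]
width: 0.0433
```

servo_tool(increments=[[0, 0, 1.5, 0, 0, 0], [0, 0, 1, 0, 0, 0], [0, 0, 0, 0, 0, 0]])

```text
clock: 25.6
tool_pos: [0.4868, 0.0219, 0.2361]
tcp_rot: [0.002, 0.998, 0.066, -0.0]
wrist_force: [-0.7, -0.1, -1.5]
width: 0.0433
```

```bash
python3 -c "
from h import *
plan(rest(1,60,57),np.degrees(PSI))
"
```

```text
t25.60 grasp now [486.8  21.1  55.7] rest [ 0.9 60.7 55.7] yaw 7.6 w 43.3 F [-0.7 -0.1 -1.5]
 turn [0.24 0.03 0.17]  then shift [-0.   1.4 -1.3]  (now axes: [-0.   1.5 -1.3] )
```

servo_tool(increments=[[0, 0, 3, 0, 0, 0], [0, 0, 3, 0, 0, 0], [0, 0, 0, 0, 0, 0]])

```text
clock: 25.85
tool_pos: [0.4867, 0.0221, 0.2325]
tcp_rot: [0.004, 0.998, 0.066, 0.0]
wrist_force: [-0.5, -0.2, -1.5]
width: 0.0431
```

```bash
python3 -c "
from h import *
plan(rest(1,60,57),np.degrees(PSI))
p,d,w=cloud('scene');zoom(p,190,160,390,320,4,'s1')
"
```

```text
t25.85 grasp now [486.9  20.7  52.1] rest [ 1.  60.3 52.1] yaw 7.6 w 43.1 F [-0.5 -0.2 -1.5]
 turn [ 0.43 -0.01  0.16]  then shift [ 0.1  1.7 -4.9]  (now axes: [ 0.1  1.7 -4.9] )
```

View pics/s1.png

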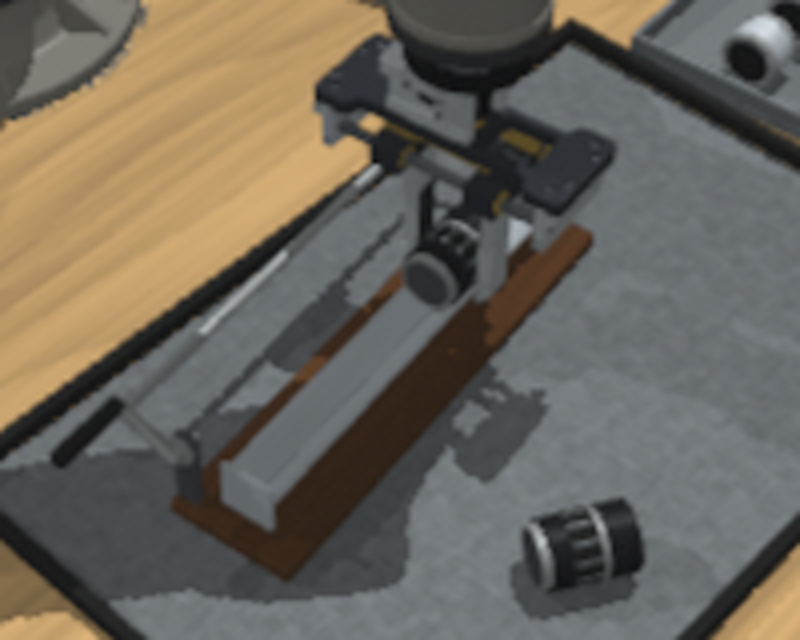

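servo_tool(increments=[[0, 0, 3, 0, 0, 0], [0, 0, 0, 0, 0, 0]])

```text
clock: 26.07
tool_pos: [0.4866, 0.0222, 0.2304]
tcp_rot: [0.004, 0.998, 0.066, 0.0]
wrist_force: [0.6, -0.3, -2.7]
width: 0.0431
```

```bash
python3 -c "
from h import *
plan(rest(1,60,57),np.degrees(PSI))
F=[]
p,d,w=cloud('wrist','w11')
for i in range(3): 
  viewer.read_camera('top');F.append(get_obs()['wrist_force'])
print(np.array(F).round(2))
m=viewer.camera_model('wrist')
q=inrest(w.reshape(-1,3));s=(abs(q[:,0])<8)&(abs(q[:,1]-75)<15)&(q[:,2]>30);print(s.sum(),np.percentile(q[s][:,2],[5,50,80,95]))
for z in (70,75,80): print(z,[proj(m,rest(x,90,z)).round(0) for x in (-22,0,22)])
"
```

```text
t26.07 grasp now [486.8  20.6  50. ] rest [ 0.9 60.2 50. ] yaw 7.6 w 43.1 F [ 0.6 -0.3 -2.7]
 turn [ 0.5  -0.02  0.16]  then shift [ 0.2  1.8 -7. ]  (now axes: [ 0.2  1.9 -7. ] )
[[-0.43  0.8   0.29]
 [ 0.16  0.19  0.75]
 [-1.59 -0.01  0.84]]
9356 [ 73.13693662 145.57068356 164.56835546 167.2272747 ]
70 [array([225., 213.]), array([275., 213.]), array([326., 213.])]
75 [array([223., 216.]), array([275., 216.]), array([327., 216.])]
80 [array([221., 219.]), array([275., 219.]), array([329., 219.])]
```

View pics/w11.png

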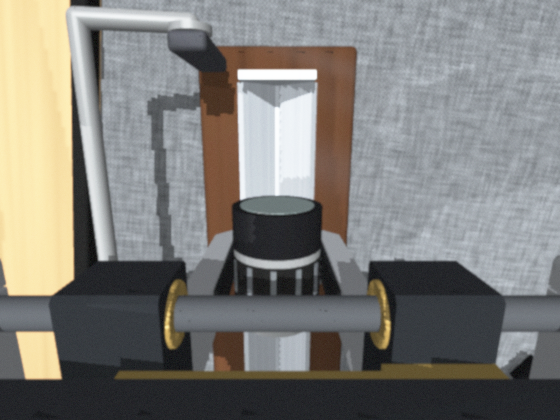

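servo_tool(increments=[[0, 0, 3, 0, 0, 0], [0, 0, 0, 0, 0, 0], [0, 0, 0, 0, 0, 0]])

```text
clock: 26.52
tool_pos: [0.4867, 0.0221, 0.228]
tcp_rot: [0.005, 0.998, 0.066, 0.0]
wrist_force: [-0.3, -0.1, -1.4]
width: 0.0437
```

```bash
python3 -c "
from h import *
F=[]
for i in range(4): 
  viewer.read_camera('top');F.append(get_obs()['wrist_force'])
print(np.array(F).round(2))
plan(rest(1,60,57),np.degrees(PSI))
"
```

```text
[[-0.07 -0.31 -0.74]
 [-0.01 -0.18 -1.62]
 [ 0.1   0.32 -2.34]
 [ 0.27 -0.22 -1.66]]
t26.72 grasp now [486.9  20.5  47.5] rest [ 0.9 60.1 47.5] yaw 7.5 w 43.6 F [ 0.3 -0.2 -1.7]
 turn [ 0.52 -0.    0.13]  then shift [ 0.1  1.7 -9.5]  (now axes: [ 0.1  1.8 -9.5] )
```

```bash
python3 -c "
from h import *
p,d,w=cloud('scene');zoom(p,270,190,350,250,10,'s2')
np.save('pics/s2w.npy',w)
"
```

```text
(no output)
```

View pics/s2.png

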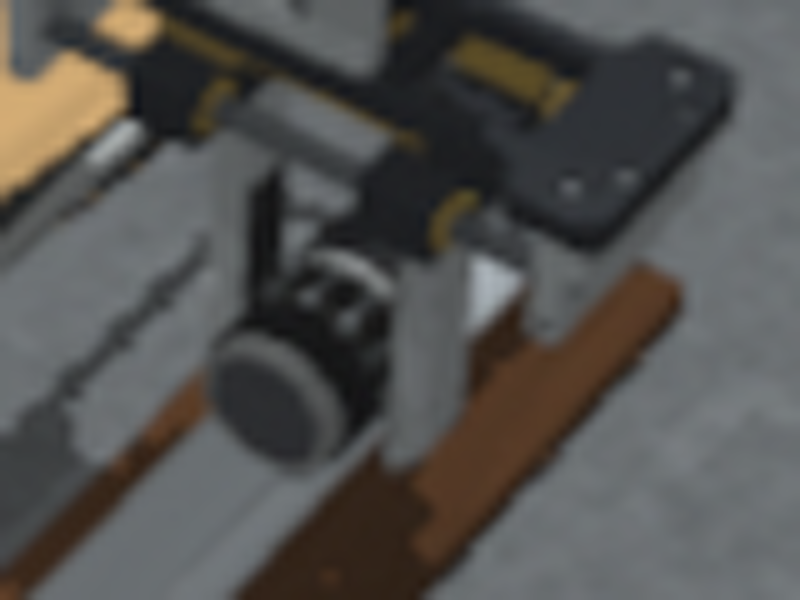

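```bash
python3 -c "
from h import *
m=viewer.camera_model('scene')
dirw=m['R'].T@np.linalg.solve(m['mtx'],[298,230,1.]);c=-m['R'].T@m['t']
r0=inrest(c);r1=inrest(c+dirw);dd=r1-r0
for y in (25,30,35): print((r0+dd*(y-r0[1])/dd[1]).round(1))
for z in (43,48,53,58): print(z,proj(m,rest(0.5,30,z)).round(1),proj(m,rest(-20,150,40)).round(1),proj(m,rest(0.5,-150,48)).round(1),proj(m,rest(45,172.5,12)))
w=np.load('pics/s2w.npy');q=inrest(w[225:235,292:304].reshape(-1,3));print(np.median(q,0),q.std(0))
"
```

```text
[11.8 25.  67.5]
[ 8.6 30.  61.3]
[ 5.5 35.  55.1]
43 [295.1 233.6] [314.  204.8] [251.2 277.8] [338.09189888 217.49441873]
48 [295.2 232.2] [314.  204.8] [251.2 277.8] [338.09189888 217.49441873]
53 [295.2 230.9] [314.  204.8] [251.2 277.8] [338.09189888 217.49441873]
58 [295.3 229.5] [314.  204.8] [251.2 277.8] [338.09189888 217.49441873]
[ 6.56039913 31.26742562 60.2146896 ] [ 9.35314199  3.08558032 10.42021927]
```

servo_tool(increments=[[0, 0, 0, 0, 0, 0], [0, 0, 0, 0, 0, 0], [0, 0, 0, 0, 0, 0], [0, 0, -10, 0, 0, 0], [0, 0, -20, 0, 0, 0], [0, 0, -30, 0, 0, 0], [0, 0, -30, 0, 0, 0], [0, 0, -10, 0, 0, 0]], gripper=70)

```text
clock: 27.43
tool_pos: [0.4856, 0.0238, 0.3314]
tcp_rot: [0.003, 0.998, 0.067, -0.003]
wrist_force: [1.2, 0.7, 0.8]
width: 0.07
```

```bash
python3 -c "
from h import *
plan([.6746,-.0795,.12],-30.3)
F=[]
for i in range(3): 
  viewer.read_camera('top');F.append(get_obs()['wrist_force'])
print(np.array(F).round(2))
p,d,w=cloud('wrist','w12')
m=viewer.camera_model('wrist')
for z in (70,75,80): print(z,[proj(m,rest(x,90,z)).round(0) for x in (-22,0,22)])
p,d,w=cloud('scene');zoom(p,270,190,350,250,8,'s3')
"
```

```text
t27.43 grasp now [484.7  22.6 151. ] rest [ -1.   62.4 151. ] yaw 7.7 w 70.0 F [1.2 0.7 0.8]
 turn [ 0.45  0.21 37.97]  then shift [215.3  -6.1  31. ]  (now axes: [173.7 127.4  30.8] )
[[ 1.03  0.44  2.13]
 [ 0.52 -0.54  0.76]
 [-0.26 -0.43 -0.2 ]]
70 [array([251., 180.]), array([282., 180.]), array([312., 180.])]
75 [array([251., 181.]), array([282., 181.]), array([313., 182.])]
80 [array([250., 182.]), array([282., 183.]), array([313., 183.])]
```

View pics/w12.png

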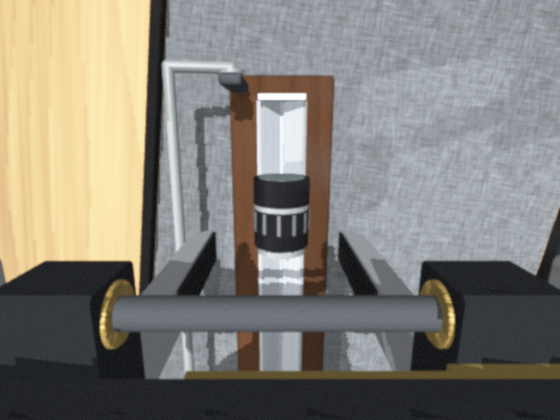

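View pics/s3.png

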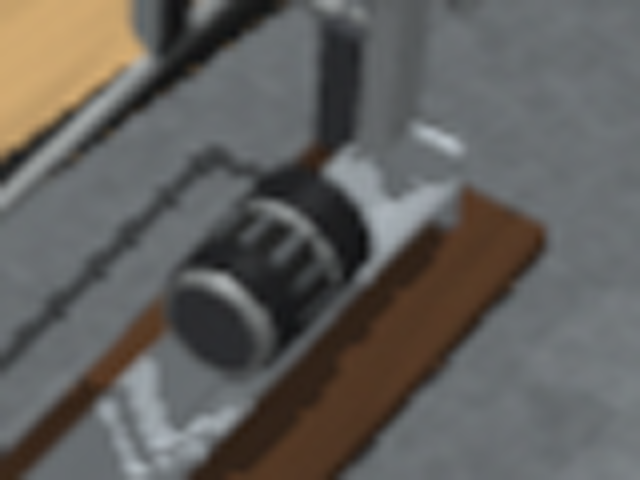

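servo_tool(increments=[[25, 0, 0, 0, 0, 0], [35, 20, 0, 0, 0, 0], [35, 20, 0, 0, 0, 0], [30, 20, 0, 0, 0, 6], [0, 0, 0, 0, 0, 7], [0, 0, 0, 0, 0, 7], [0, 0, 0, 0, 0, 7], [0, 0, 0, 0, 0, 7], [0, 0, 0, 0, 0, 5], [0, 0, 0, 0, 0, 0]], gripper=80)

```text
clock: 28.52
tool_pos: [0.6198, -0.0224, 0.3085]
tcp_rot: [0.008, 0.96, -0.278, -0.014]
wrist_force: [-0.2, 0.7, -0.5]
width: 0.0797
```

```bash
python3 -c "
from h import *
plan([.6746,-.0795,.12],-30.4)
p,d,w=cloud('wrist','w13')
lens_fit(w,(.6745,-.079))
"
```

```text
t28.52 grasp now [614.  -23.9 128.2] rest [121.3  -0.3 128.2] yaw -32.4 w 79.7 F [-0.2  0.7 -0.5]
 turn [ 1.37  1.33 -1.94]  then shift [76.2 21.6  8.1]  (now axes: [77.  18.8  6.8] )
lens [674.8 -78.4] [60.9 43.7] 57.4 3190 z95 0.04351236213110297
```

View pics/w13.png

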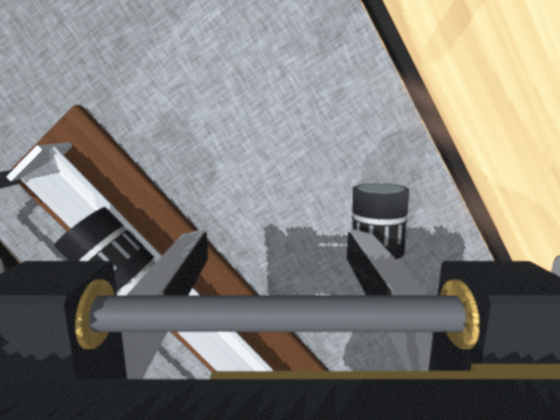

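servo_tool(increments=[[20, 12, 0, 0.7, 0.7, -1], [25, 15, 0, 0.7, 0.7, -1], [20, 15, 0, 0, 0, 0], [8, 8, 0, 0, 0, 0], [0, 0, 0, 0, 0, 0], [0, 0, 0, 0, 0, 0]])

```text
clock: 29.07
tool_pos: [0.6572, -0.1025, 0.303]
tcp_rot: [-0.0, 0.969, -0.246, -0.003]
wrist_force: [0.1, 1.1, 0.1]
width: 0.0802
```

```bash
python3 -c "
from h import *
p,d,w=cloud('wrist','w14')
plan([.6746,-.0790,.08],-30.4)
lens_fit(w,(.6745,-.079))
"
```

```text
t29.12 grasp now [ 656.2 -101.9  122.6] rest [153.  -83.1 122.6] yaw -28.5 w 80.3 F [-0.3 -0.4  1.2]
 turn [0.05 0.31 1.92]  then shift [  3.4 -28.9  42.6]  (now axes: [  4.5 -28.8  42.5] )
lens [675.5 -79.4] [60.6 45. ] 59.4 4397 z95 0.04354154909343025
```

View pics/w14.png

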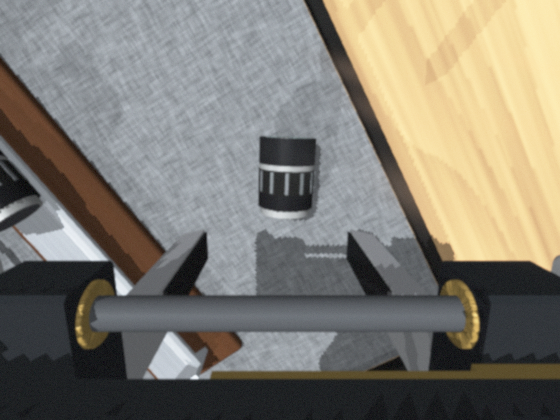

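servo_tool(increments=[[2, -12, 3, 0, 0.3, 1.9], [2, -10, 8, 0, 0, 0], [0, -3, 12, 0, 0, 0], [0, 0, 12, 0, 0, 0], [0, 0, 6, 0, 0, 0], [0, 0, 0, 0, 0, 0], [0, 0, 0, 0, 0, 0]])

```text
clock: 29.7
tool_pos: [0.6711, -0.0751, 0.2568]
tcp_rot: [-0.0, 0.967, -0.256, -0.002]
wrist_force: [0.3, -0.0, -0.6]
width: 0.0801
```

```bash
python3 -c "
from h import *
plan([.6752,-.0793,.025],-30.5)
"
```

```text
t29.70 grasp now [670.4 -74.9  76.4] rest [170.6 -58.1  76.4] yaw -29.7 w 80.1 F [ 0.3 -0.  -0.6]
 turn [0.06 0.23 0.78]  then shift [ 5.7  1.5 51.4]  (now axes: [ 5.9  1.6 51.4] )
```

servo_tool(increments=[[6, 1, 2, 0, 0.2, 0.8], [0, 0, 10, 0, 0, 0], [0, 0, 12, 0, 0, 0], [0, 0, 10, 0, 0, 0], [0, 0, 5, 0, 0, 0], [0, 0, 0, 0, 0, 0]])

```text
clock: 30.2
tool_pos: [0.676, -0.0811, 0.214]
tcp_rot: [0.001, 0.964, -0.265, 0.0]
wrist_force: [0.3, 0.9, 0.4]
width: 0.0801
```

```bash
python3 -c "
from h import *
plan([.6752,-.0793,.025],-30.5)
"
```

```text
t30.20 grasp now [675.9 -81.4  33.6] rest [175.3 -65.3  33.6] yaw -30.7 w 80.1 F [0.3 0.9 0.4]
 turn [ 0.08 -0.04 -0.19]  then shift [-1.6 -1.1  8.6]  (now axes: [-1.6 -1.1  8.6] )
```

servo_tool(increments=[[-1, -1, 4, 0, 0, 0], [0, 0, 4, 0, 0, 0], [0, 0, 1, 0, 0, 0], [0, 0, 0, 0, 0, 0], [0, 0, 0, 0, 0, 0]])

```text
clock: 30.62
tool_pos: [0.6756, -0.0794, 0.2038]
tcp_rot: [0.001, 0.964, -0.265, -0.0]
wrist_force: [-0.3, -0.2, 0.8]
width: 0.0797
```

```bash
python3 -c "
from h import *
plan([.6752,-.0793,.025],-30.5)
cloud('wrist','w15')
"
```

```text
t30.62 grasp now [675.5 -79.6  23.4] rest [175.  -63.5  23.4] yaw -30.7 w 79.7 F [-0.3 -0.2  0.8]
 turn [ 0.08 -0.01 -0.18]  then shift [-0.4  0.1 -1.6]  (now axes: [-0.3  0.1 -1.6] )
```

View pics/w15.png

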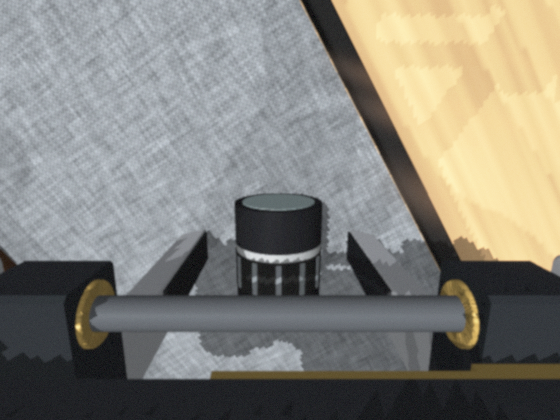

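The lens sits centred between the pads (u≈278, pads 207–347). Closing.

servo_tool(increments=[[0, 0, 0, 0, 0, 0], [0, 0, 0, 0, 0, 0], [0, 0, 0, 0, 0, 0], [0, 0, 0, 0, 0, 0], [0, 0, 0, 0, 0, 0]], gripper=30, newtons=30)

```text
clock: 31.08
tool_pos: [0.676, -0.0794, 0.2051]
tcp_rot: [0.001, 0.964, -0.265, 0.001]
wrist_force: [0.2, 0.3, -1.1]
width: 0.05
```

servo_tool(increments=[[0, 0, -8, 0, 0, 0], [0, 0, -15, 0, 0, 0], [0, 0, -20, 0, 0, 0], [0, 0, -20, 0, 0, 0], [0, 0, -18, 0, 0, -6], [0, 0, -8, 0, 0, -7], [0, 0, 0, 0, 0, -7], [0, 0, 0, 0, 0, -7], [0, 0, 0, 0, 0, -6], [0, 0, 0, 0, 0, -3]])

```text
clock: 31.92
tool_pos: [0.6755, -0.0785, 0.3106]
tcp_rot: [0.002, 0.998, 0.058, 0.003]
wrist_force: [0.1, -0.6, -2.1]
width: 0.0436
```

```bash
python3 -c "
from h import *
plan(rest(1,-50,120),np.degrees(PSI))
"
```

```text
t31.92 grasp now [676.5 -79.2 130.2] rest [176.2 -63.2 130.2] yaw 6.7 w 43.6 F [ 0.1 -0.6 -2.1]
 turn [ 0.26 -0.29 -0.74]  then shift [-174.2  -12.4   10.2]  (now axes: [-174.4  -10.2    9.2] )
```

servo_tool(increments=[[-15, 0, 0, 0, 0, -0.7], [-28, -3, 0, 0, 0, 0], [-30, -3, 0, 0, 0, 0], [-30, -3, 0, 0, 0, 0], [-28, -2, 0, 0, 0, 0], [-20, 0, 0, 0, 0, 0], [-10, 0, 3, 0, 0, 0], [-3, 0, 5, 0, 0, 0], [0, 0, 0, 0, 0, 0]])

```text
clock: 32.67
tool_pos: [0.504, -0.0891, 0.3109]
tcp_rot: [0.005, 0.998, 0.067, 0.006]
wrist_force: [0.3, 0.3, -1.6]
width: 0.0432
```

```bash
python3 -c "
from h import *
plan(rest(1,-50,57),np.degrees(PSI))
p,d,w=cloud('wrist','w16')
"
```

```text
t32.67 grasp now [506.2 -90.9 130.5] rest [  5.8 -52.9 130.5] yaw 7.7 w 43.2 F [ 0.3  0.3 -1.6]
 turn [ 0.66 -0.64  0.26]  then shift [-2.8 -0.9 73.5]  (now axes: [-3.6 -1.7 73.4] )
```

View pics/w16.png

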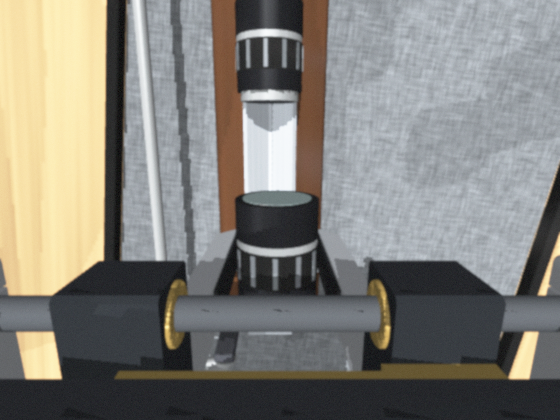

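servo_tool(increments=[[-3, -1, 4, 0.6, -0.6, 0], [0, 0, 12, 0, 0, 0], [0, 0, 14, 0, 0, 0], [0, 0, 14, 0, 0, 0], [0, 0, 8, 0, 0, 0], [0, 0, 3, 0, 0, 0], [0, 0, 0, 0, 0, 0]])

```text
clock: 33.3
tool_pos: [0.5057, -0.0869, 0.2514]
tcp_rot: [-0.002, 0.998, 0.068, 0.001]
wrist_force: [-0.0, -0.1, -1.5]
width: 0.0434
```

```bash
python3 -c "
from h import *
plan(rest(1,-50,57),np.degrees(PSI))
"
```

```text
t33.30 grasp now [505.9 -86.3  71. ] rest [  6.1 -48.3  71. ] yaw 7.8 w 43.4 F [-0.  -0.1 -1.5]
 turn [-0.17 -0.11  0.37]  then shift [-4.7  1.2 14. ]  (now axes: [-4.8  1.2 14. ] )
```

servo_tool(increments=[[-5, 1, 1, 0, 0, 0.3], [0, 0, 4, 0, 0, 0], [0, 0, 4, 0, 0, 0], [0, 0, 3, 0, 0, 0], [0, 0, 1, 0, 0, 0], [0, 0, 0, 0, 0, 0]])

```text
clock: 33.8
tool_pos: [0.5008, -0.0882, 0.2403]
tcp_rot: [-0.0, 0.998, 0.065, 0.001]
wrist_force: [-0.6, 0.4, -2.0]
width: 0.0435
```

```bash
python3 -c "
from h import *
plan(rest(1,-50,54),np.degrees(PSI))
"
```

```text
t33.80 grasp now [501.2 -88.1  59.9] rest [  1.1 -49.4  59.9] yaw 7.4 w 43.5 F [-0.6  0.4 -2. ]
 turn [-0.03 -0.12  0.03]  then shift [0.3 0.4 5.9]  (now axes: [0.2 0.4 5.9] )
```

servo_tool(increments=[[0, 0, 3, 0, 0, 0], [0, 0, 3, 0, 0, 0], [0, 0, 3, 0, 0, 0], [0, 0, 0, 0, 0, 0], [0, 0, 0, 0, 0, 0]])

```text
clock: 34.22
tool_pos: [0.5009, -0.0885, 0.2359]
tcp_rot: [0.003, 0.998, 0.064, 0.002]
wrist_force: [0.9, 0.1, -1.6]
width: 0.0433
```

```bash
python3 -c "
from h import *
plan(rest(1,-50,54),np.degrees(PSI))
F=[]
for i in range(3): 
  viewer.read_camera('top');F.append(get_obs()['wrist_force'])
print(np.array(F).round(2))
p,d,w=cloud('scene');zoom(p,240,200,350,280,7,'s4')
p,d,w=cloud('wrist','w17')
"
```

```text
t34.22 grasp now [501.7 -89.5  55.5] rest [  1.4 -50.9  55.5] yaw 7.4 w 43.3 F [ 0.9  0.1 -1.6]
 turn [ 0.35 -0.19 -0.04]  then shift [0.2 0.2 1.5]  (now axes: [0.2 0.2 1.5] )
[[-0.19 -0.22 -1.25]
 [-0.02  0.18 -1.12]
 [-0.13 -0.21 -2.16]]
```

View pics/s4.png

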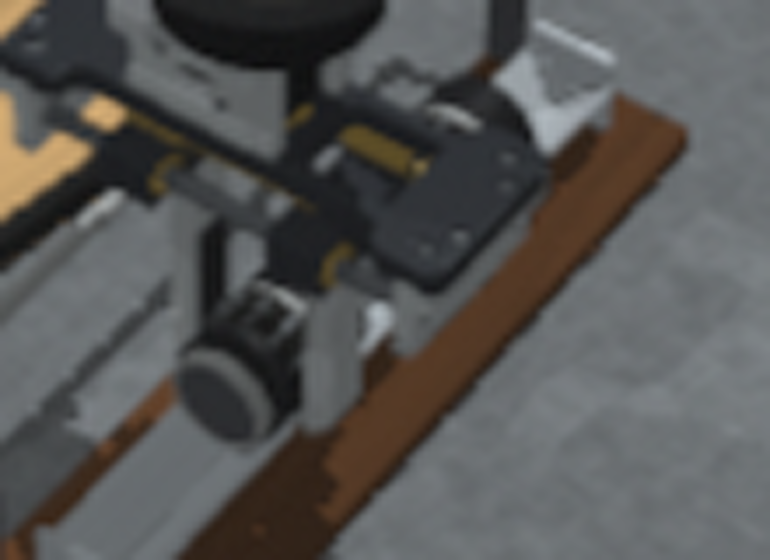

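View pics/w17.png

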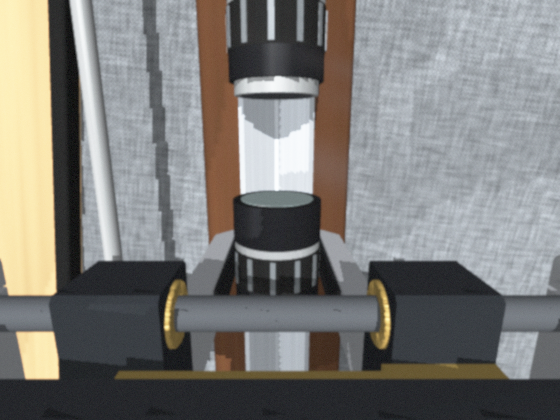

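servo_tool(increments=[[0, 0, 3, -0.3, 0, 0], [0, 0, 2, 0, 0, 0], [0, 0, 2, 0, 0, 0], [0, 0, 0, 0, 0, 0], [0, 0, 0, 0, 0, 0]])

```text
clock: 34.88
tool_pos: [0.501, -0.0881, 0.2317]
tcp_rot: [0.007, 0.998, 0.064, 0.001]
wrist_force: [0.3, 0.6, -1.0]
width: 0.0434
```

```bash
python3 -c "
from h import *
plan(rest(1,-50,54),np.degrees(PSI))
F=[]
for i in range(4): 
  viewer.read_camera('top');F.append(get_obs()['wrist_force'])
print(np.array(F).round(2))
"
```

```text
t34.88 grasp now [501.7 -90.7  51.4] rest [  1.3 -52.1  51.4] yaw 7.3 w 43.4 F [ 0.3  0.6 -1. ]
 turn [ 0.85 -0.1  -0.06]  then shift [ 0.1  0.6 -2.7]  (now axes: [ 0.1  0.6 -2.6] )
[[ 0.36  0.17 -1.9 ]
 [ 0.   -0.15 -1.43]
 [ 0.14  0.36 -1.33]
 [ 0.19 -0.03 -1.04]]
```

servo_tool(increments=[[0, 0, 3, 0.8, 0, 0], [0, 0, 3, 0, 0, 0], [0, 0, 0, 0, 0, 0], [0, 0, 0, 0, 0, 0]])

```text
clock: 35.42
tool_pos: [0.5012, -0.0892, 0.2275]
tcp_rot: [0.002, 0.998, 0.063, 0.0]
wrist_force: [-0.4, 0.7, -1.8]
width: 0.0434
```

```bash
python3 -c "
from h import *
plan(rest(1,-50,54),np.degrees(PSI))
F=[]
for i in range(4): 
  viewer.read_camera('top');F.append(get_obs()['wrist_force'])
print(np.array(F).round(2))
cloud('wrist','w18')
"
```

```text
t35.42 grasp now [501.4 -89.8  47.1] rest [  1.2 -51.1  47.1] yaw 7.3 w 43.4 F [-0.4  0.7 -1.8]
 turn [ 0.18 -0.04 -0.13]  then shift [-0.  -0.6 -6.9]  (now axes: [-0.  -0.5 -6.9] )
[[ 0.24 -1.54 -1.25]
 [ 0.22 -0.42 -1.59]
 [ 0.06 -0.01 -0.93]
 [-0.35 -1.32 -0.27]]
```

View pics/w18.png

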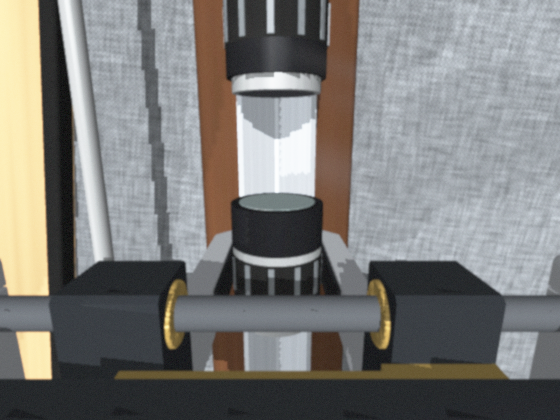

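servo_tool(increments=[[0, 0, 0, 0, 0, 0], [0, 0, 0, 0, 0, 0], [0, 0, 0, 0, 0, 0], [0, 0, -10, 0, 0, 0], [0, 0, -20, 0, 0, 0], [0, 0, -30, 0, 0, 0], [0, 0, -30, 0, 0, 0], [0, 0, -20, 0, 0, 0], [0, 0, 0, 0, 0, 0]], gripper=70)

```text
clock: 36.42
tool_pos: [0.5007, -0.0875, 0.3437]
tcp_rot: [-0.0, 0.998, 0.065, -0.001]
wrist_force: [0.9, -0.5, 0.0]
width: 0.0702
```

```bash
python3 -c "
from h import *
plan(rest(-76,-203,150),np.degrees(PSI))
p,d,w=cloud('scene');zoom(p,200,110,400,310,3,'s5')
cloud('wrist','w19')
"
```

```text
t36.42 grasp now [500.2 -87.5 163.3] rest [  0.2 -48.7 163.3] yaw 7.4 w 70.2 F [ 0.9 -0.5  0. ]
 turn [-0.02  0.15  0.04]  then shift [-76.7 154.2  13.3]  (now axes: [-76.8 154.2  13.4] )
```

View pics/s5.png

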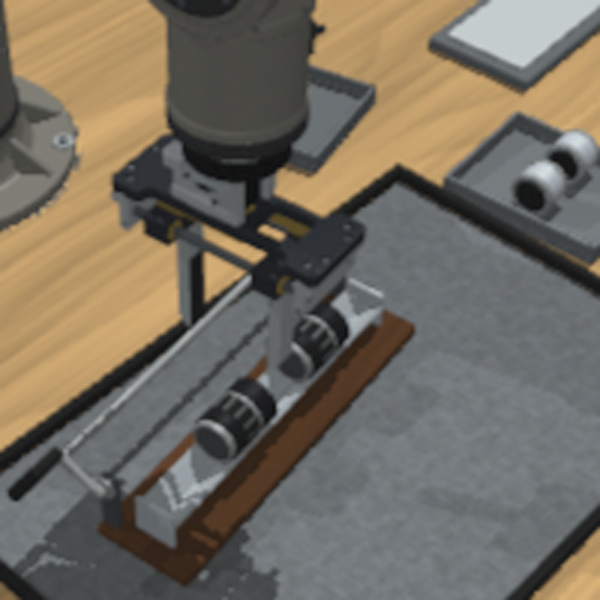

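View pics/w19.png

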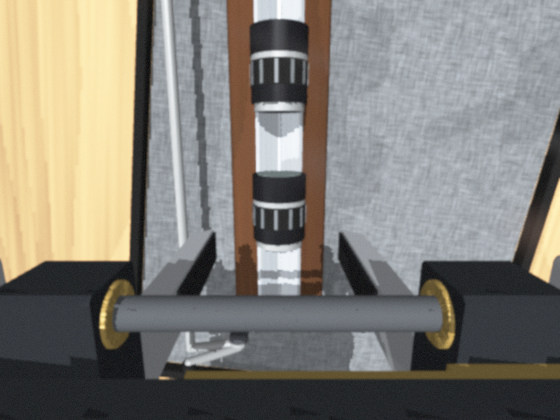

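servo_tool(increments=[[-15, 30, 0, 0, 0, 0], [-18, 36, 0, 0, 0, 0], [-18, 36, 0, 0, 0, 0], [-15, 30, 0, 0, 0, 0], [-6, 12, 0, 0, 0, 0], [0, 0, 5, 0, 0, 0], [0, 0, 0, 0, 0, 0], [0, 0, 0, 0, 0, 0]], gripper=50)

```text
clock: 37.18
tool_pos: [0.4429, -0.2436, 0.3288]
tcp_rot: [-0.004, 0.998, 0.067, -0.006]
wrist_force: [0.3, 0.2, -0.1]
width: 0.0502
```

```bash
python3 -c "
from h import *
plan(rest(-76,-205,110),np.degrees(PSI))
cloud('wrist','w20')
m=viewer.camera_model('wrist')
print(proj(m,rest(-76,-180,81)),proj(m,rest(-76,-226,81)))
"
```

```text
t37.18 grasp now [ 440.6 -242.5  148.5] rest [ -78.9 -194.8  148.5] yaw 7.7 w 50.2 F [ 0.3  0.2 -0.1]
 turn [-0.46  0.68  0.29]  then shift [ 0.7  8.8 38.4]  (now axes: [ 1.1  9.1 38.4] )
[282.41646871 203.35793578] [281.8525491 264.3096131]
```

View pics/w20.png

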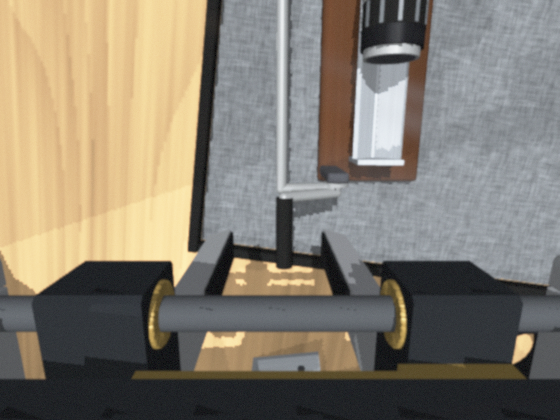

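servo_tool(increments=[[3, 9, 5, -0.4, 0.6, 0.3], [0, 1, 12, 0, 0, 0], [0, 0, 15, 0, 0, 0], [0, 0, 15, 0, 0, 0], [0, 0, 8, 0, 0, 0], [0, 0, 3, 0, 0, 0], [0, 0, 0, 0, 0, 0]])

```text
clock: 37.82
tool_pos: [0.4505, -0.2485, 0.2647]
tcp_rot: [-0.001, 0.998, 0.069, 0.001]
wrist_force: [0.2, 0.1, -0.1]
width: 0.0501
```

```bash
python3 -c "
from h import *
plan(rest(-74.5,-205,80),np.degrees(PSI))
"
```

```text
t37.82 grasp now [ 450.7 -248.1   84.3] rest [ -69.5 -201.6   84.3] yaw 7.9 w 50.1 F [ 0.2  0.1 -0.1]
 turn [-0.11 -0.07  0.52]  then shift [-4.8  3.   4.3]  (now axes: [-4.8  3.   4.2] )
```

servo_tool(increments=[[-5, 2, 3, 0, 0, 0.5], [0, 0, 2, 0, 0, 0], [0, 0, 0, 0, 0, 0]])

```text
clock: 38.07
tool_pos: [0.446, -0.2509, 0.2597]
tcp_rot: [-0.001, 0.998, 0.065, 0.001]
wrist_force: [-0.9, 0.1, 0.4]
width: 0.05
```

servo_tool(increments=[[0, 0, 0, 0, 0, 0], [0, 0, 0, 0, 0, 0], [0, 0, 0, 0, 0, 0], [0, 0, 0, 0, 0, 0], [0, 0, 0, 0, 0, 0], [0, 0, 0, 0, 0, 0]], gripper=0, newtons=25)

```text
clock: 38.57
tool_pos: [0.4463, -0.2515, 0.2614]
tcp_rot: [0.0, 0.998, 0.064, 0.002]
wrist_force: [-3.0, 0.1, 0.6]
width: 0.0138
```

```bash
python3 -c "
from h import *
plan(rest(-70,-205,89),np.degrees(PSI))
cloud('wrist','w21')
"
```

```text
t38.57 grasp now [ 447.  -251.5   81. ] rest [ -73.7 -204.5   81. ] yaw 7.4 w 13.8 F [-3.   0.1  0.6]
 turn [ 0.03 -0.22 -0.03]  then shift [ 4.4  0.6 -8. ]  (now axes: [ 4.4  0.6 -8. ] )
```

View pics/w21.png

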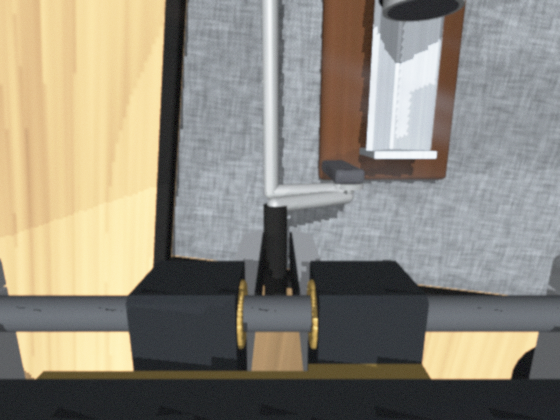

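Lever is gripped; swing back over the reverse arc.

servo_tool(increments=[[0, 0, 0, 0, 0, 0], [2, 0, -4, 0, 0, 0], [3, 0, -5, 0, 0, 0], [3, 0, -4, 0, 0, 0], [4, 0, -4, 0, 0, 0], [4, 0, -3, 0, 0, 0], [0, 0, 0, 0, 0, 0]])

```text
clock: 39.2
tool_pos: [0.4623, -0.2496, 0.2821]
tcp_rot: [-0.001, 0.998, 0.064, -0.0]
wrist_force: [2.0, -0.1, -4.2]
width: 0.0111
```

```bash
python3 -c "
from h import *
plan(rest(-62,-205,96.7),np.degrees(PSI))
"
```

```text
t39.20 grasp now [ 462.3 -249.4  101.7] rest [ -58.3 -204.4  101.7] yaw 7.3 w 11.1 F [ 2.  -0.1 -4.2]
 turn [-0.06  0.01 -0.06]  then shift [-3.8  0.4  5. ]  (now axes: [-3.8  0.4  5. ] )
```

servo_tool(increments=[[5, 0, -1, 0, 0, 0], [5, 0, -1, 0, 0, 0], [5, 0, 0, 0, 0, 0], [5, 0, 0, 0, 0, 0], [5, 0, 0, 0, 0, 0], [5, 0, 1, 0, 0, 0], [0, 0, 0, 0, 0, 0]])

```text
clock: 39.78
tool_pos: [0.4892, -0.246, 0.2863]
tcp_rot: [0.001, 0.998, 0.063, -0.008]
wrist_force: [0.7, -2.0, -10.5]
width: 0.0112
```

```bash
python3 -c "
from h import *
plan(rest(-31.4,-205,104.8),np.degrees(PSI))
"
```

```text
t39.78 grasp now [ 486.3 -246.5  106. ] rest [ -34.  -204.6  106. ] yaw 7.2 w 11.2 F [  0.7  -2.  -10.5]
 turn [ 0.03  0.94 -0.23]  then shift [-0.3  0.5  1.1]  (now axes: [-0.3  0.5  1.1] )
```

servo_tool(increments=[[4, 0, 2, 0, 0.5, 0], [5, 0, 2, 0, 0.5, 0], [5, 0, 2, 0, 0, 0], [4, 0, 3, 0, 0, 0], [4, 0, 3, 0, 0, 0], [0, 0, 0, 0, 0, 0]])

```text
clock: 40.28
tool_pos: [0.5114, -0.2431, 0.2763]
tcp_rot: [0.001, 0.998, 0.062, -0.0]
wrist_force: [-2.3, -2.7, -2.5]
width: 0.0112
```

```bash
python3 -c "
from h import *
plan(rest(-11.3,-205,97.6),np.degrees(PSI))
"
```

```text
t40.28 grasp now [ 511.4 -243.6   95.9] rest [  -8.7 -205.    95.9] yaw 7.1 w 11.2 F [-2.3 -2.7 -2.5]
 turn [ 0.16  0.02 -0.28]  then shift [-2.6  0.5 -1.7]  (now axes: [-2.6  0.5 -1.7] )
```

servo_tool(increments=[[3, 0, 3, 0, 0, 0], [3, 0, 3, 0, 0, 0], [3, 0, 4, 0, 0, 0], [3, 0, 4, 0, 0, 0], [2, 0, 5, 0, 0, 0], [1, 0, 5, 0, 0, 0], [0, 0, 0, 0, 0, 0]])

```text
clock: 40.87
tool_pos: [0.5278, -0.2411, 0.2519]
tcp_rot: [0.002, 0.998, 0.062, 0.001]
wrist_force: [-3.2, -2.5, -1.4]
width: 0.0111
```

```bash
python3 -c "
from h import *
plan(rest(7.5,-205,72),np.degrees(PSI))
cloud('wrist','w22')
"
```

```text
t40.87 grasp now [ 528.  -241.8   71.5] rest [   7.9 -205.3   71.5] yaw 7.1 w 11.1 F [-3.2 -2.5 -1.4]
 turn [ 0.22 -0.04 -0.31]  then shift [-0.3  0.4 -0.5]  (now axes: [-0.3  0.4 -0.5] )
```

View pics/w22.png

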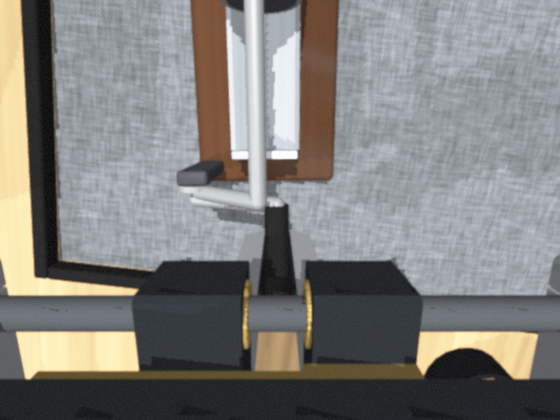

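servo_tool(increments=[[1, 0, 5, 0, 0, 0], [0, 0, 5, 0, 0, 0], [0, 0, 0, 0, 0, 0], [0, 0, 0, 0, 0, 0]])

```text
clock: 41.25
tool_pos: [0.5288, -0.2414, 0.2434]
tcp_rot: [0.003, 0.998, 0.061, 0.0]
wrist_force: [-1.9, 0.2, -0.1]
width: 0.0108
```

```bash
python3 -c "
from h import *
plan(rest(7.5,-205,72),np.degrees(PSI))
"
```

```text
t41.25 grasp now [ 529.  -242.5   63. ] rest [   8.8 -206.1   63. ] yaw 7.0 w 10.8 F [-1.9  0.2 -0.1]
 turn [ 0.34 -0.02 -0.36]  then shift [-1.3 -0.1 -9. ]  (now axes: [-1.3 -0.  -9. ] )
```

servo_tool(increments=[[0, 0, 0, 0, 0, 0], [0, 0, 0, 0, 0, 0], [0, 0, 0, 0, 0, 0], [0, 0, 0, 0, 0, 0], [0, 0, -15, 0, 0, 0], [0, 0, -30, 0, 0, 0], [0, 0, -30, 0, 0, 0], [0, 0, -20, 0, 0, 0], [0, 0, 0, 0, 0, 0]], gripper=50)

```text
clock: 42.0
tool_pos: [0.5297, -0.2398, 0.3408]
tcp_rot: [0.001, 0.998, 0.062, 0.001]
wrist_force: [1.4, -0.0, -0.6]
width: 0.0504
```

```bash
python3 -c "
from h import *
plan(rest(7.5,-205,72),np.degrees(PSI))
p,d,w=cloud('scene');zoom(p,200,110,400,310,3,'s6')
p,d,w=cloud('wrist','w23')
m=viewer.camera_model('wrist')
# lever/rod prediction at joints
import math
def pt(j,r,a0,y):
  a=math.radians(a0)+j; return rest(-36+r*math.cos(a),y,60+r*math.sin(a))
for j in (-.1,0,.1,.2): print(j,proj(m,pt(j,43,34.5,-150)).round(1),proj(m,pt(j,43,34.5,-50)).round(1),proj(m,pt(j,45,15.4,-180)).round(1),proj(m,pt(j,45,15.4,-226)).round(1))
print(proj(m,rest(-45,-172.5,12)),proj(m,rest(45,-172.5,12)))
"
```

```text
t42.00 grasp now [ 530.1 -240.2  160.4] rest [  10.2 -204.   160.4] yaw 7.1 w 50.4 F [ 1.4 -0.  -0.6]
 turn [ 0.14 -0.11 -0.26]  then shift [-2.3  1.5 88.4]  (now axes: [-2.5  1.3 88.4] )
-0.1 [266.8 145.3] [264.8 -14.2] [276.5 184.1] [276.8 241.2]
0 [263.4 145.6] [261.  -16.6] [275.2 185.1] [275.5 243. ]
0.1 [259.3 145.9] [256.5 -18.9] [273.2 186.1] [273.7 244.9]
0.2 [254.8 146.1] [251.4 -21.1] [270.6 187.1] [271.2 246.8]
[218.80439525 166.37415979] [316.20795435 165.87802223]
```

View pics/s6.png

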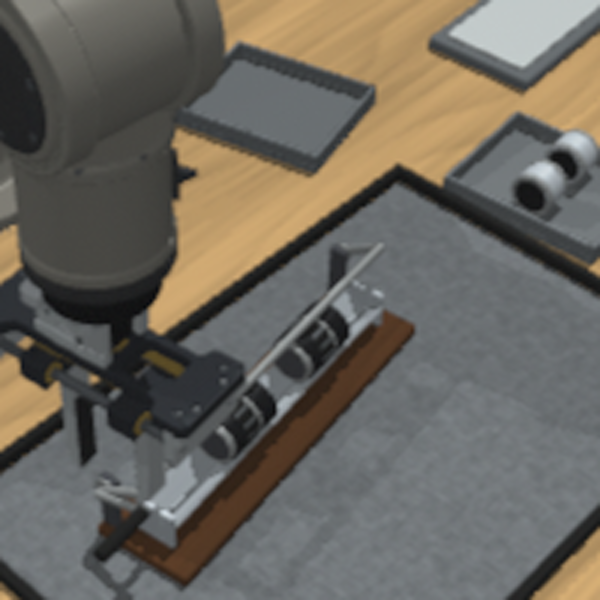

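View pics/w23.png

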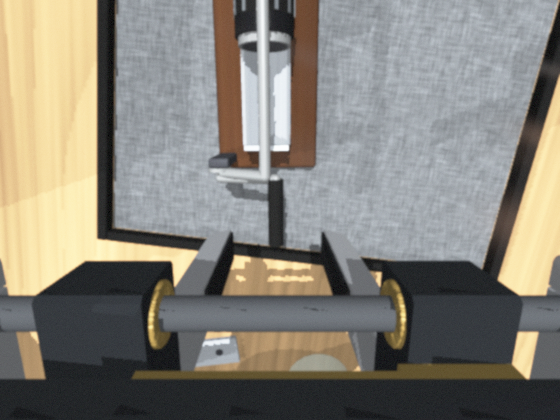

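servo_tool(increments=[[0, 10, -25, 0, 0, 0], [-10, 30, -20, 0, 0, 0], [-25, 30, 0, 0, 0, 0], [-25, 30, 0, 0, 0, 0], [-25, 30, 0, 0, 0, 0], [-25, 30, 0, 0, 0, 0], [-15, 15, 0, 0, 0, 0], [0, 0, 0, 0, 0, 0], [0, 0, 0, 0, 0, 0]])

```text
clock: 42.85
tool_pos: [0.4212, -0.4358, 0.3723]
tcp_rot: [-0.004, 0.998, 0.065, -0.005]
wrist_force: [0.9, 0.6, -0.6]
width: 0.0501
```

```bash
python3 -c "
from h import *
p,d,w=cloud('top','t9')
zoom(p,80,90,400,260,2.5,'t9z')
p,d,w=cloud('scene','s9')
o=get_obs();print(o['clock'],o['tool_pos'],o['wrist_force'])
import math
m=viewer.camera_model('top')
def pt(j,r,a0,y):
  a=math.radians(a0)+j; return rest(-36+r*math.cos(a),y,60+r*math.sin(a))
for j in (0,.1,.2): print(j,(proj(m,pt(j,43,34.5,150))-[80,90])*2.5,(proj(m,pt(j,43,34.5,-150))-[80,90])*2.5)
"
```

```text
42.95 [ 0.42201274 -0.43468655  0.37258721] [-0.34542736 -0.23628402  0.18932372]
0 [372.95380835 281.20860518] [690.43825702 247.68558093]
0.1 [372.72395427 283.38678713] [691.42664311 249.72963689]
0.2 [372.56214846 285.97279885] [692.4170477  252.18739282]
```

View pics/t9z.png

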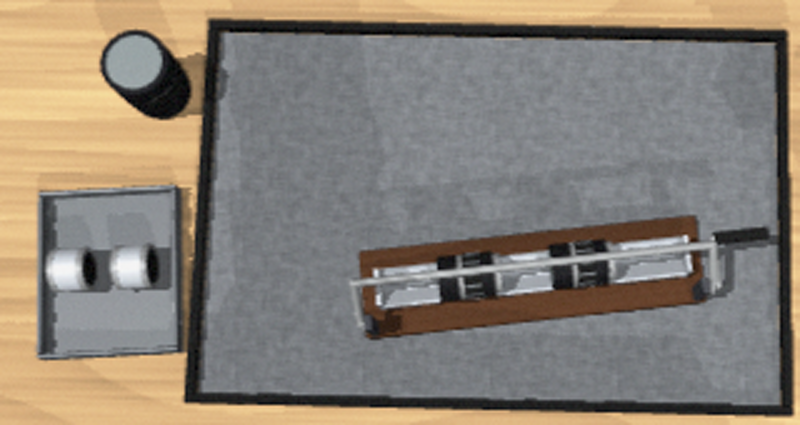

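View pics/s9.png

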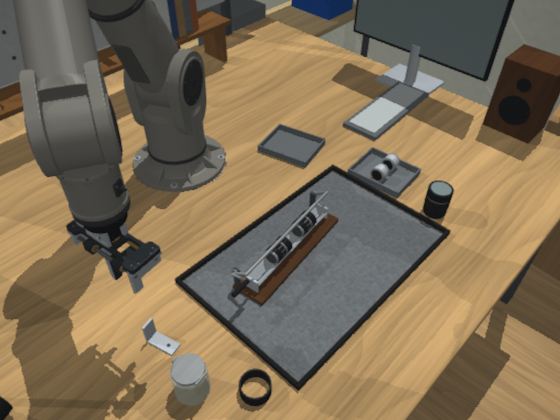

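```bash
python3 -c "
from bench import bot
print(bot.hand_in())"
```

```text
the job is handed in; nothing more can be done
None
```

The job is handed in at about 43 s of the 210 s. No verdict came back, so what follows rests on my own checks.

**What I did:** I swung the keeper bar fully back by its lever. I then put both tubes in the tray farthest to the robot's left. The cameras showed only two lenses on the desk, and I lowered both into the V-rail still gripped. Finally I swung the bar down again and moved the arm clear.

**Last checks (top, scene and wrist pictures):**
- **Keeper bar:** the rod and lever match the predicted position for joint 0 to within about 1 or 2 px.
- **Lenses:** both lie lengthwise in the rail at about y = +60 and −50 mm from its middle.
- **Tubes:** both lie on the tray floor.
- **Jar, zoom lens, bracket and hood:** the pictures show no sign that any of them moved.

**What disagreed:** the wrist force was too noisy to confirm that either lens had seated. It still read about −1.5 N when each should have been resting in the rail. I went instead by how each lens slid up between the pads, and by the pictures after I let go. Before release I had pushed the gripper about 6 mm lower than the seat height. When the bar came down, the pads also slid about 8 mm along the lever at the end; the bar still reached its stop.

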